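# Load the lap-marking jig and scribe the battens

### The job

Slide each batten from the stock board along a lane of its own under the jig's bridge, flat and with its lapped end leading, until that end is right up against the stop. When all of them are in, take the scriber and touch its point on the black cross of each batten, from the shortest to the longest, then hang the scriber upright in its stand again; leave every batten against the stop and do not knock the red bottle over.

Things in the scene. Friction and masses are not known exactly. Their poses are not given: they have to be found in the camera images.
- jig: Wooden marking jig, fixed. Origin on the bench below the front edge of its bridge, mid-width; x along the lanes away from the robot, y left, z up. Base 18 mm thick, 236 wide, x -150 to 125, flat and open before the bridge (x < -13). Dark bridge over all lanes, x 0 to 40 mm: 28 mm free height above the base, top at z 62. Dark stop bar: face at x = 100, top at 44.
- lane0 (a point): The left of three lanes, centred at y = 70 mm of the jig and 44 mm wide between 26 mm wide side rails, x 0 to 100, 16 mm above the base, with rounded front ends that reach to x = -13. Open above between bridge and stop. This point: on the lane's floor (18 mm above the bench), on its centre line, at the foot of the stop's face; axes as the jig's.
- lane1 (a point): The middle of three lanes, centred at y = 0 mm of the jig and 44 mm wide between 26 mm wide side rails, x 0 to 100, 16 mm above the base, with rounded front ends that reach to x = -13. Open above between bridge and stop. This point: on the lane's floor (18 mm above the bench), on its centre line, at the foot of the stop's face; axes as the jig's.
- lane2 (a point): The right of three lanes, centred at y = -70 mm of the jig and 44 mm wide between 26 mm wide side rails, x 0 to 100, 16 mm above the base, with rounded front ends that reach to x = -13. Open above between bridge and stop. This point: on the lane's floor (18 mm above the bench), on its centre line, at the foot of the stop's face; axes as the jig's.
- batten_short: Shortest hardwood batten, 150 mm long, 36 wide, 22 high, about 105 g (up to 30 % more or less), lying flat. Origin at the centre of its underside; x along it towards its lapped end, z up. The last 20 mm of the lapped end are cut down to half height (11 mm). It starts on the stock board, a plywood sheet 12 mm thick; may be absent.
- batten_short_nose (a point): Centre of the end face of its lapped end, 5.5 mm above its underside.
- batten_short_mark (a point): Centre of the black cross on its upper face (22 mm above the underside), on the centre line, 38 mm from the lapped end.
- batten_mid: Middle-length hardwood batten, 175 mm long, 36 wide, 22 high, about 122 g (up to 30 % more or less), lying flat. Origin at the centre of its underside; x along it towards its lapped end, z up. The last 20 mm of the lapped end are cut down to half height (11 mm). It starts on the stock board, a plywood sheet 12 mm thick; may be absent.
- batten_mid_nose (a point): Centre of the end face of its lapped end, 5.5 mm above its underside.
- batten_mid_mark (a point): Centre of the black cross on its upper face (22 mm above the underside), on the centre line, 38 mm from the lapped end.
- batten_long: Longest hardwood batten, 200 mm long, 36 wide, 22 high, about 140 g (up to 30 % more or less), lying flat. Origin at the centre of its underside; x along it towards its lapped end, z up. The last 20 mm of the lapped end are cut down to half height (11 mm). It starts on the stock board, a plywood sheet 12 mm thick; may be absent.
- batten_long_nose (a point): Centre of the end face of its lapped end, 5.5 mm above its underside.
- batten_long_mark (a point): Centre of the black cross on its upper face (22 mm above the underside), on the centre line, 38 mm from the lapped end.
- scriber: Hand scriber, 120 g: round dark wooden handle of 26 mm diameter and 80 mm length above a brass collar of 44 mm diameter and 8 mm thickness, and below the collar a round steel shank of 16 mm diameter ending in a point. Origin on the axis at the collar's underside; z along the axis up to the handle (handle from 8 to 88 mm).
- scriber_tip (a point): The scriber's point, on its axis 58 mm below the collar's underside (4 mm across).
- stand: Scriber stand, a small wooden table fixed to the bench, 90 x 90 mm, top 75 mm above the bench, with a square through hole of 28 mm in its middle; the scriber hangs upright in it, collar on the top. Origin on the bench below the hole, z up.
- stand_top (a point): Centre of the stand's hole at the level of its top.
- flask: Red metal drinking bottle, 68 mm across, 220 mm high, standing on the bench at the left, a bystander. Origin at the centre of its underside, z up.

How it is judged:
By the outcome, as a careful person would: the job done as asked, in the order asked, and still so for the second after the job is handed in, with the robot touching nothing.
Of batten_short, batten_mid, batten_long only 2 to 3 are there at a start; the rules pass over those that are not, and their reading is None.
At some moment in a run one of batten_short, batten_mid, batten_long may be knocked a few centimetres aside while the robot is not near it.
It also fails if it takes over 210 s, if anything falls off the work surface, if the arm or the gripper's body presses on something with over 40 N, if the wrist force passes 120 N, or if a joint passes its speed limit or range.

### The arm

A 6-joint arm with a two-finger parallel gripper is mounted at the origin on the work surface. World frame = base frame: x ahead of the robot, y to its left, z up, the work surface at z = 0. Lengths are in m, angles in rad, forces in N, time in s.
With the tool pointing down it reaches from about 0.325 to 1 m from the base axis. Payload 5.1 kg.
Tool frame: the origin (TCP) lies midway between the tips of the shut fingers; the grasp point (between the pads) lies 19 mm behind it; z points along the fingers, y is the line along which they close (so a half turn about z gives the same grasp; the last joint's range is limited). The gripper opens to 85 mm and grips with 20 to 120 N. Pads are 22 mm wide; open, the fingers measure 114 mm over their backs; the gripper's body (76 mm by 85 mm) begins 54 mm behind the grasp point. The pads swing forward as they close: fully open they stand 13 mm farther back than shut.
Start: joints at [-0.083, 0.124, 1.65, -0, 1.367, -0.083], TCP at [0.65, -0, 0.231] pointing down, gripper open.
Joint ranges: [-2.61, 2.61], [-1.02, 2.33], [0.03, 2.71], [-1.35, 4.49], [0.32, 2.68], [-2.91, 2.91]. Speed limits (rad/s): [2.57, 2.57, 3.14, 3.14, 3.14, 3.14].

### API

Orientations are given as a unit quaternion [w, x, y, z].
In Python, from rig import bot gives the robot as it stands. The module is installed in compiled form; this text tells all that it offers.
- The arm moves only by the tool move_arm, never from a script. Its arguments are lists of equal length, an entry for each row: "slide": the shift along the tool's x, y, z in mm, a list of three; "spin": the turn about the tool's z in rad. A call has 1 to 10 rows; each row shifts and turns the commanded pose from where the row before left it, along the tool's axes as they then stand; what a row does not reach is not made up. A row lasts 1/10 s, in which the tool goes at most 50 mm and 8.59 degrees, less where a joint would pass 70% of its speed; a pose out of reach is approached as far as the arm can. A call with a gripper value outside its range is refused whole. "jaw" is the opening, from -1 (shut) to 1 (fully open), set as the call begins (left out, the last holds). The fingers move at their own pace and stop on an object; "newtons" is the grip in N (left out, the last holds). Time passes only in rows, so rows that do not move let the fingers close. It gives the time, the measured TCP pose, the force, the opening and the grip force at its end, in the units of the state.
- bot.get_obs(): the state, without advancing time (a new reading comes with each control period).
- bot.capture(name): name is "scene" or "side" or "wrist"; returns (picture, depth): 420x560x3 uint8, red, green, blue; 420x560 float32, m along the optical axis (not along the pixel's ray), 0 where there is no reading.
- bot.get_calibration(name): a dict with "fovy" (degrees; the focal length in pixels is half the picture's height over the tangent of half this angle, whatever the lens; pixels are square), "cx", "cy" (the principal point, pixels), "xyz" and "orientation" of the camera in the world; the wrist camera has in their place "hand_eye" (4x4, takes a point from camera to tool coordinates, whose origin is the TCP and whose axes are the flange's). Camera axes: x right, y down, z forward; pixel columns grow to the right and rows downward; lengths in m; the calibration is good to about 2 mm. A picture is of the moment at which its call begins: read the wrist's pose just before it. get_calibration takes no time and is no camera call.
- bot.hand_in(): hands the job in; it is judged then, once.
The state is a dict: "t": time; "joints": joint angles; "dq": joint speeds; "effort": joint torques, N m; "tcp_pos": TCP position; "tool_rot": TCP orientation; "wrist_force": force on the tool from outside, world axes, zero at the start; "torque": the same for the moment, N m; "opening": opening from 0.0 (shut) to 1.0 (fully open); "grip_force": force on a finger pad.
Only numpy, scipy, OpenCV 4.12 (cv2) and the standard library are available. Lean on these libraries where they do the work, as an engineer would, in place of code of your own. Each camera call takes 0.05 s, during which the arm holds its last target. There are 200 camera calls.

## Working session

There is one attempt and no reset: what is moved stays moved. The work goes in short steps, Python scripts to look and compute and a tool call to move; the robot and the scene stay as the last step left them, time stands still between calls to the robot, and variables do not carry over. Pictures are saved under pics/ and viewed, at most 14 in all, crops included, and the job is handed in when it is done.

Besides the shell and the picture viewer there is one more tool, called by a JSON object that holds its "name" and its "arguments", one argument or row to a line. move_arm: Moves the arm, as the interface text tells. Its arguments: {"type":"object","properties":{"slide":{"type":"array","items":{"type":"array","items":{"type":"number"}}},"spin":{"type":"array","items":{"type":"number"}},"jaw":{"type":"number"},"newtons":{"type":"number"}},"required":["slide","spin"]}

```bash
mkdir -p pics; cat > h.py <<'E'
import numpy as np, cv2
from rig import bot
from scipy.spatial.transform import Rotation as R
def q2m(q): return R.from_quat([q[1],q[2],q[3],q[0]]).as_matrix()
def cam(name):
    c=bot.get_calibration(name)
    f=210/np.tan(np.radians(c['fovy'])/2)
    if 'hand_eye' in c:
        o=bot.get_obs(); T=np.eye(4); T[:3,:3]=q2m(o['tool_rot']); T[:3,3]=o['tcp_pos']; M=T@np.array(c['hand_eye'])
    else:
        M=np.eye(4); M[:3,:3]=q2m(c['orientation']); M[:3,3]=c['xyz']
    return f,c['cx'],c['cy'],M
def shot(name,fn=None):
    k=cam(name); im,d=bot.capture(name)
    if fn: cv2.imwrite('pics/'+fn+'.png',cv2.cvtColor(im,cv2.COLOR_RGB2BGR)); np.savez('pics/'+fn+'.npz',im=im,d=d,f=k[0],cx=k[1],cy=k[2],M=k[3])
    return im,d,k
def load(fn):
    z=np.load('pics/'+fn+'.npz'); return z['im'],z['d'],(float(z['f']),float(z['cx']),float(z['cy']),z['M'])
def cloud(d,k):
    f,cx,cy,M=k; v,u=np.mgrid[:d.shape[0],:d.shape[1]]
    P=np.stack([(u-cx)/f*d,(v-cy)/f*d,d],-1); return P@M[:3,:3].T+M[:3,3]
def ray(uv,k,z):
    f,cx,cy,M=k; uv=np.atleast_2d(uv).astype(float)
    D=np.c_[(uv[:,0]-cx)/f,(uv[:,1]-cy)/f,np.ones(len(uv))]@M[:3,:3].T
    return M[:3,3]+D*((z-M[2,3])/D[:,2])[:,None]
E
python3 - <<'E'
from h import *
for n in ['scene','side','wrist']:
    print(n,bot.get_calibration(n)); shot(n,n+'0')
print(bot.get_obs())
E
```

```text
scene {'fovy': 54.7295397784753, 'cx': 285.5703028393299, 'cy': 201.3356766649392, 'xyz': array([1.4827304, 0.3687866, 0.7950522]), 'orientation': array([-0.25837902,  0.50399967,  0.73266742, -0.37738981])}
side {'fovy': 42.83849340714379, 'cx': 286.41134642805457, 'cy': 203.42163936845498, 'xyz': array([ 0.4181903 , -1.16186516,  1.12758872]), 'orientation': array([-0.41112896,  0.91034383, -0.04439824,  0.0166098 ])}
wrist {'fovy': 69.65160674328588, 'cx': 274.83698352130995, 'cy': 210.45019324999464, 'hand_eye': array([[ 1.37130265e-04, -9.65654645e-01, -2.59828961e-01,
         6.62856863e-02],
       [ 9.99999889e-01,  1.52853056e-05,  4.70963373e-04,
        -6.61731574e-04],
       [-4.50816403e-04, -2.59828996e-01,  9.65654539e-01,
        -1.42033149e-01],
       [ 0.00000000e+00,  0.00000000e+00,  0.00000000e+00,
         1.00000000e+00]])}
{'t': 0.15, 'joints': array([-8.25789578e-02,  1.24381663e-01,  1.65136688e+00,  8.05487124e-06,
        1.36754106e+00, -8.26371362e-02]), 'dq': array([ 0.00161536, -0.00358272, -0.00519608, -0.00015056,  0.00019132,
       -0.00054936]), 'effort': array([ 3.58459238e-04, -4.24227583e+01, -3.66012383e+01, -4.16494640e-05,
        4.65309960e-03, -1.53378886e-05]), 'tcp_pos': array([6.49512349e-01, 2.71522827e-05, 2.30314468e-01]), 'tool_rot': array([-6.49973491e-04,  7.07086534e-01,  7.07126518e-01, -5.45403946e-04]), 'wrist_force': array([0.77832326, 0.34335728, 0.25199683]), 'torque': array([-0.0365311 , -0.01688582,  0.00340887]), 'grip_force': 0.0, 'opening': 0.9989272553602153}
```

View pics/scene0.png

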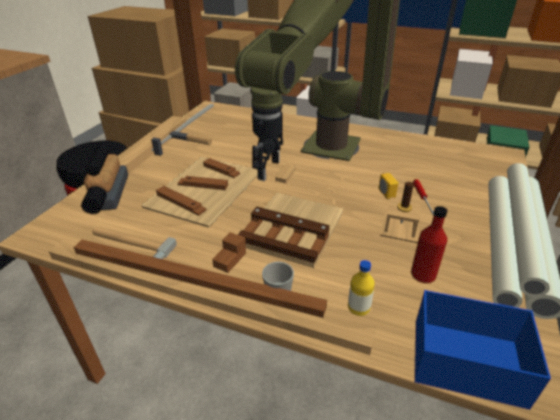

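View pics/side0.png

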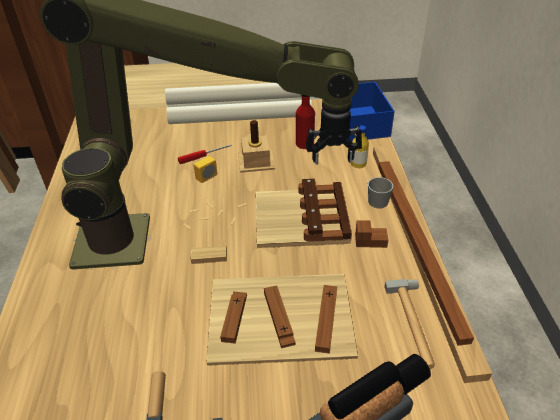

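The side view shows three battens on the stock board, at about (233,317), (280,317) and (326,318), with crosses near (237,300), (284,328) and (329,294). The jig is at (305,210) and the stand with the scriber at (256,150). Next I measure them.

```bash
cat >> h.py <<'E'
def battens(im,k,z=0.034,roi=None):
    """top-face rects by colour: returns list of (centre,len,wid,angle,cnt)"""
    hsv=cv2.cvtColor(im,cv2.COLOR_RGB2HSV); 
    m=((hsv[...,0]<11)&(hsv[...,1]>110)&(hsv[...,2]>60)).astype(np.uint8)
    if roi: 
        mm=np.zeros_like(m); a,b,c,d=roi; mm[b:d,a:c]=1; m*=mm
    m=cv2.morphologyEx(m,cv2.MORPH_CLOSE,np.ones((5,5)))
    out=[]
    for c in cv2.findContours(m,cv2.RETR_EXTERNAL,cv2.CHAIN_APPROX_NONE)[0]:
        if cv2.contourArea(c)<300: continue
        P=ray(c[:,0,:],k,z); r=cv2.minAreaRect((P[:,:2]*1000).astype(np.float32)); out.append((r,c))
    return out
E
python3 - <<'E'
from h import *
im,d,k=load('side0')
print([tuple(np.array(x)) for x in [im[317,326],im[317,233],im[340,250]]])
C=cloud(d,k)
for r,c in battens(im,k,roi=(205,270,360,365)):
    M=c[:,0].mean(0).round(); u,v=M.astype(int); print(r,M,C[v,u].round(3))
for u,v in [(239,299),(285,328),(329,294),(233,325),(245,350),(326,318),(256,150),(254,140),(264,215),(310,200),(305,110),(250,158)]: print((u,v),C[v,u].round(3))
big=cv2.resize(im[120:370,200:400],None,fx=3,fy=3,interpolation=cv2.INTER_CUBIC)[:, :, ::-1]
cv2.imwrite('pics/c1.png',cv2.resize(big,(480,600)))
big=cv2.resize(im[265:365,200:360],None,fx=5,fy=5,interpolation=cv2.INTER_CUBIC)[:, :, ::-1]
cv2.imwrite('pics/c2.png',big)
E
```

```text
[(np.uint8(140), np.uint8(88), np.uint8(51)), (np.uint8(138), np.uint8(87), np.uint8(50)), (np.uint8(217), np.uint8(190), np.uint8(129))]
(239, 299) [ 0.372 -0.284  0.034]
(285, 328) [ 0.482 -0.386  0.035]
(329, 294) [ 0.605 -0.291  0.035]
(233, 325) [ 0.356 -0.366  0.039]
(245, 350) [ 0.381 -0.422  0.011]
(326, 318) [ 0.586 -0.364  0.033]
(256, 150) [0.449 0.312 0.071]
(254, 140) [0.444 0.337 0.096]
(264, 215) [0.457 0.045 0.018]
(310, 200) [0.598 0.049 0.063]
(305, 110) [0.625 0.407 0.158]
(250, 158) [0.427 0.301 0.048]
```

View pics/c2.png

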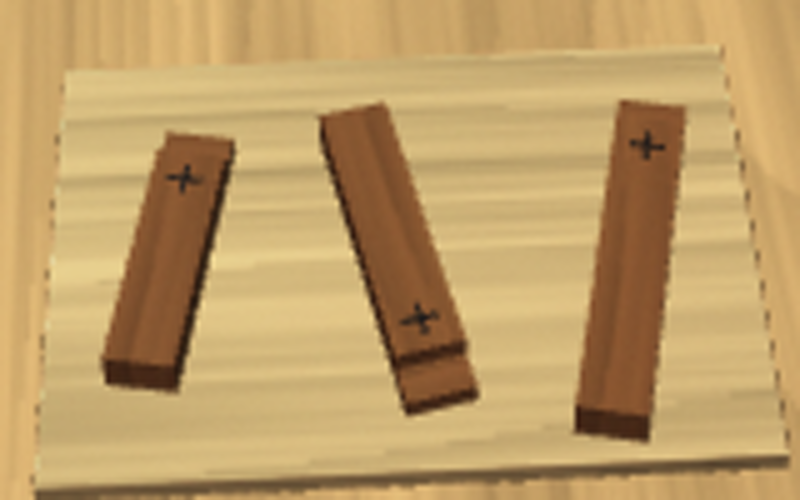

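Crop c2 shows the battens clearly. Short: nose up, cross at crop pixel (184,178). Mid: nose pointing down in the picture (−y), cross at (420,318). Long: nose up, cross at (648,145). Next, the jig in the wrist view.

View pics/wrist0.png

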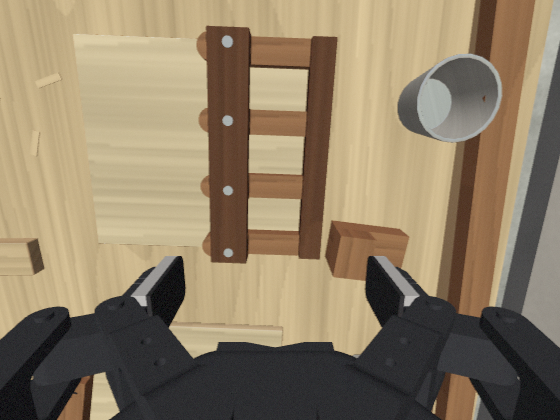

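```bash
python3 - <<'E'
from h import *
im,d,k=load('side0')
f=lambda p:[200+p[0]/5,265+p[1]/5]
for n,x in dict(short=(184,178),mid=(420,318),long=(648,145)).items(): print(n,ray(f(x),k,.034)[0].round(4))
# top back corners + front edges
for n,c in dict(short=[(103,362),(178,366),(235,140),(168,132)],mid=[(320,117),(384,103),(466,344),(398,364)],long=[(577,408),(650,417),(686,106),(620,101)]).items():
    print(n,ray([f(p) for p in c],k,.034)[:,:2].round(4).tolist())
hsv=cv2.cvtColor(im,cv2.COLOR_RGB2HSV); print(hsv[317,326],hsv[317,233])
im,d,k=load('wrist0'); C=cloud(d,k); print(C[::60,::80].round(3).tolist())
E
```

```text
short [ 0.3665 -0.2886  0.034 ]
mid [ 0.479 -0.386  0.034]
long [ 0.6063 -0.2911  0.034 ]
short [[0.3248, -0.3961], [0.3607, -0.402], [0.3935, -0.2665], [0.3589, -0.2577]]
mid [[0.4384, -0.2556], [0.4725, -0.2495], [0.4998, -0.4032], [0.4661, -0.4113]]
long [[0.5484, -0.4441], [0.5821, -0.4524], [0.6302, -0.2673], [0.5962, -0.2605]]
[ 12 162 140] [ 13 163 138]
[[[0.353, 0.201, 0.0], [0.439, 0.2, 0.001], [0.525, 0.201, 0.0], [0.611, 0.201, -0.0], [0.697, 0.201, -0.0], [0.783, 0.201, 0.0], [0.85, 0.189, 0.031]], [[0.338, 0.142, -0.001], [0.44, 0.138, 0.018], [0.525, 0.138, 0.016], [0.616, 0.129, 0.062], [0.694, 0.133, 0.043], [0.79, 0.142, -0.001], [0.649, 0.066, 0.372]], [[0.323, 0.077, -0.0], [0.418, 0.077, -0.0], [0.519, 0.076, 0.018], [0.614, 0.075, 0.061], [0.696, 0.076, 0.044], [0.795, 0.077, 0.004], [0.851, 0.075, 0.062]], [[0.305, 0.005, -0.002], [0.405, 0.005, -0.001], [0.512, 0.008, 0.016], [0.612, 0.015, 0.061], [0.698, 0.012, 0.043], [0.805, 0.005, -0.001], [0.866, 0.014, 0.054]], [[0.297, -0.071, 0.01], [0.391, -0.075, -0.002], [0.505, -0.068, 0.017], [0.611, -0.051, 0.062], [0.701, -0.057, 0.044], [0.8, -0.063, 0.03], [0.878, -0.053, 0.054]], [[0.265, -0.164, -0.001], [0.377, -0.164, -0.001], [0.606, 0.005, 0.272], [0.6, -0.163, -0.001], [0.711, -0.162, 0.001], [0.692, 0.01, 0.281], [0.891, -0.128, 0.055]], [[0.582, 0.012, 0.311], [0.59, -0.001, 0.296], [0.623, 0.017, 0.316], [0.64, 0.012, 0.311], [0.66, 0.013, 0.312], [0.677, 0.017, 0.316], [0.71, 0.0, 0.297]]]
```

The wrist view shows the bridge with corners near (208,27), (250,28), (247,263) and (211,262), and the stop near (311,37) to (321,259). A can at (440,95) lies clear, beyond the jig.

```bash
python3 - <<'E'
from h import *
im,d,k=load('wrist0'); C=cloud(d,k)
v=cv2.cvtColor(im,cv2.COLOR_RGB2HSV)
m=((v[...,2]<95)&(np.abs(C[...,2]-.062)<.006)).astype(np.uint8)
m2=((v[...,2]<95)&(np.abs(C[...,2]-.044)<.005)).astype(np.uint8)
m3=(np.abs(C[...,2]-.018)<.005).astype(np.uint8)
for mm,z in((m,.062),(m2,.044),(m3,.018)):
    mm[280:]=0
    mm=cv2.morphologyEx(mm,cv2.MORPH_OPEN,np.ones((5,5)))
    c=max(cv2.findContours(mm,0,1)[0],key=cv2.contourArea)
    P=ray(c[:,0],k,z)[:,:2]*1000
    r=cv2.minAreaRect(P.astype(np.float32)); print(z,r,cv2.boxPoints(r).round().tolist())
# stand from side view
im,d,k=load('side0'); C=cloud(d,k)
s=(np.abs(C[...,2]-.075)<.004)&(C[...,1]>.2)&(C[...,1]<.4)&(C[...,0]>.3)&(C[...,0]<.55)
P=C[s]; print('stand',P.min(0),P.max(0),P.mean(0),len(P))
s=(C[...,2]>.1)&(C[...,2]<.18)&(C[...,1]>.2)&(C[...,1]<.45)&(C[...,0]>.35)&(C[...,0]<.52)
P=C[s];print('handle',P.min(0),P.max(0),P.mean(0),len(P))
s=(v[...,0]<0)
im,d,k=load('scene0'); C=cloud(d,k)
s=(np.abs(C[...,2]-.075)<.004)&(C[...,1]>.2)&(C[...,1]<.4)&(C[...,0]>.3)&(C[...,0]<.55)
P=C[s]; print('stand',P.min(0),P.max(0),P.mean(0),len(P))
s=(C[...,2]>.1)&(C[...,2]<.18)&(C[...,1]>.2)&(C[...,1]<.45)&(C[...,0]>.35)&(C[...,0]<.52)
P=C[s];print('handle',P.min(0),P.max(0),P.mean(0),len(P))
E
```

```text
0.062 ((843.1094360351562, 118.84725952148438), (12.605660438537598, 43.60823440551758), 49.444332122802734) [[822.0, 128.0], [856.0, 100.0], [864.0, 109.0], [831.0, 138.0]]
0.044 ((685.5774536132812, 107.55545806884766), (56.049842834472656, 6.817615032196045), 87.80831146240234) [[681.0, 80.0], [688.0, 79.0], [690.0, 135.0], [683.0, 136.0]]
0.018 ((501.03240966796875, 43.7071533203125), (234.86605834960938, 139.90731811523438), 87.92826843261719) [[427.0, -71.0], [567.0, -76.0], [575.0, 159.0], [435.0, 164.0]]
stand [0.4002385  0.29431799 0.07101033] [0.49277305 0.3944845  0.07882479] [0.44476658 0.33683332 0.07440292] 282
handle [0.43352362 0.32703907 0.10122202] [0.45873793 0.36237949 0.16838334] [0.44616877 0.33864476 0.13604564] 143
stand [0.39862856 0.30205277 0.07101784] [0.49671542 0.39407592 0.07880663] [0.45608993 0.34912793 0.07364477] 411
handle [0.43610003 0.33550499 0.10057383] [0.46397889 0.36102171 0.16403965] [0.45528458 0.3483445  0.13545059] 193
```

```bash
python3 - <<'E'
from h import *
im,d,k=load('wrist0'); C=cloud(d,k)
for z in (.062,.044):
    mm=(np.abs(C[...,2]-z)<.005).astype(np.uint8); mm[275:]=0; mm[:,:190]=0; mm[:,345:]=0
    mm=cv2.morphologyEx(mm,cv2.MORPH_OPEN,np.ones((5,5)))
    c=max(cv2.findContours(mm,0,1)[0],key=cv2.contourArea)
    P=ray(c[:,0],k,z)[:,:2]*1000
    r=cv2.minAreaRect(P.astype(np.float32)); print(z,r,cv2.boxPoints(r).round().tolist())
u=ray([(227,41),(228,120),(228,190),(228,253)],k,.062);print(u.round(4).tolist(), np.degrees(np.arctan2(*(u[3]-u[0])[:2])))
E
```

```text
0.062 ((600.5553588867188, 40.073516845703125), (234.79833984375, 40.08012008666992), 87.92340850830078) [[576.0, -77.0], [616.0, -78.0], [625.0, 157.0], [585.0, 158.0]]
0.044 ((692.1912231445312, 37.03987121582031), (234.2651824951172, 25.255857467651367), 87.90373992919922) [[675.0, -80.0], [701.0, -80.0], [709.0, 154.0], [684.0, 155.0]]
[[0.6043, 0.1452, 0.062], [0.6024, 0.0751, 0.062], [0.5996, 0.005, 0.062], [0.5968, -0.0659, 0.062]] -177.95397883446643
```

{"name": "move_arm", "arguments": {
  "slide": [
    [-40,-17,-2],
    [-40,-17,-2],
    [-40,-17,-2],
    [-40,-17,-2],
    [-40,-17,-2],
    [-40,-17,-2],
    [-40,-17,-2],
    [-40,-17,-2],
    [-40,-17,-2],
    [-40,-17,-2]
  ],
  "spin": [0,0,0,0,0,0,0,0,0,0]
}}

```text
t: 1.15
tcp_pos: [0.4789, -0.4014, 0.251]
tool_rot: [-0.0, 0.707, 0.707, 0.0]
wrist_force: [1.3, 0.0, -0.6]
opening: 1.002
grip_force: 0.0
```

```bash
cat >> h.py <<'E'
def pose():
    o=bot.get_obs(); Rm=q2m(o['tool_rot']); return np.array(o['tcp_pos']),Rm,np.arctan2(Rm[1,1],Rm[0,1])
def go(xyz,yaw):
    """yaw (deg) of tool y axis (mod 180) ; prints spin first then slide in new axes (mm)"""
    p,Rm,ps=pose(); d=(np.radians(yaw)-ps+np.pi/2)%np.pi-np.pi/2
    n=ps+d; D=(np.array(xyz)-p)*1000
    print('yaw now %.2f'%np.degrees(ps),'spin %.3f'%-d,'slide x %.1f y %.1f z %.1f'%(-np.sin(n)*D[0]+np.cos(n)*D[1],np.cos(n)*D[0]+np.sin(n)*D[1],-D[2]))
E
python3 - <<'E'
from h import *
im,d,k=shot('wrist','w1'); print(pose())
E
```

```text
(array([ 0.47626401, -0.40699152,  0.25134516]), array([[ 0.00476391,  0.99998655, -0.00204884],
       [ 0.99997926, -0.00477273, -0.00432357],
       [-0.0043333 , -0.0020282 , -0.99998855]]), np.float64(-0.004772762533488251))
```

View pics/w1.png

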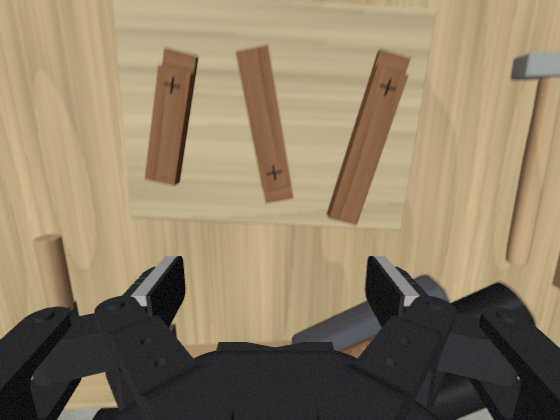

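All three battens are clear in the wrist view: short with its cross at (172,85), mid at (274,173), long at (388,87). Next I fit their top faces in a new frame taken at rest.

```bash
cat >> h.py <<'E'
def stock(im,d,k,zt=.034,roi=None):
    """batten top faces via height mask; colour cross. returns dict of centre,len,wid,axis angle toward nose, mark"""
    C=cloud(d,k); m=((np.abs(C[...,2]-zt)<.0045)&(im[...,0].astype(int)-im[...,2]>40)).astype(np.uint8); m[250:]=0
    if roi is not None: m[~roi(C)]=0
    m=cv2.morphologyEx(m,cv2.MORPH_CLOSE,np.ones((7,7)))
    m=cv2.morphologyEx(m,cv2.MORPH_OPEN,np.ones((5,5)))
    g=cv2.cvtColor(im,cv2.COLOR_RGB2GRAY); out=[]
    for c in cv2.findContours(m,0,1)[0]:
        if cv2.contourArea(c)<800: continue
        P=ray(c[:,0],k,zt)[:,:2]*1000; r=cv2.minAreaRect(P.astype(np.float32)); b=cv2.boxPoints(r)
        e=b[1]-b[0] if np.hypot(*(b[1]-b[0]))>np.hypot(*(b[2]-b[1])) else b[2]-b[1]
        L=np.hypot(*e); e/=L; mm=np.zeros_like(m); cv2.drawContours(mm,[c],-1,1,-1); mm=cv2.erode(mm,np.ones((7,7)))
        dk=(mm>0)&(g<np.median(g[mm>0])*.62); v,u=np.nonzero(dk); mk=None
        if len(u)>4:
            mk=ray([u.mean(),v.mean()],k,zt)[0,:2]*1000
            if e@(mk-r[0])<0: e=-e
        print('c',np.round(r[0],1),'L %.1f W %.1f'%(L,min(r[1])),'ang %.1f'%np.degrees(np.arctan2(e[1],e[0])),'mark',mk,len(u),'mark-c',None if mk is None else round(float(e@(mk-r[0])),1))
E
python3 - <<'E'
from h import *
im,d,k=shot('wrist','w2'); stock(im,d,k); stock(*load('w1'))
E
```

```text
c [ 584.9 -357.4] L 179.7 W 37.3 ang 75.5 mark [ 603.90739909 -287.77949011] 64 mark-c 72.2
c [ 354.5 -331.8] L 129.7 W 37.0 ang 76.9 mark [ 365.25654504 -285.91026496] 62 mark-c 47.1
c [ 467.  -324.5] L 154.7 W 35.9 ang -79.8 mark [ 477.83829247 -382.71273733] 50 mark-c 59.2
c [ 585.  -357.4] L 179.8 W 37.3 ang 75.6 mark [ 603.24914307 -289.54386823] 34 mark-c 70.3
c [ 354.4 -331.7] L 129.7 W 36.7 ang 77.0 mark [ 364.25799797 -287.24897114] 29 mark-c 45.6
c [ 467.  -324.5] L 154.7 W 35.9 ang -79.8 mark [ 477.13947716 -385.60332935] 19 mark-c 62.0
```

```bash
python3 - <<'E'
from h import *
go([.3443,-.3756,.014],-13.1); print(pose()[0])
E
```

```text
yaw now -0.32 spin 0.223 slide x -2.5 y -136.4 z 237.1
[ 0.47767444 -0.40411242  0.25108369]
```

{"name": "move_arm", "arguments": {
  "slide": [
    [0,0,0],
    [0,0,0],
    [0,-34,20],
    [-1,-34,20],
    [-1,-34,20],
    [0,-34,20],
    [0,0,40],
    [0,0,40],
    [0,0,20],
    [0,0,0]
  ],
  "spin": [0.112,0.111,0,0,0,0,0,0,0,0]
}}

```text
t: 2.25
tcp_pos: [0.3451, -0.3687, 0.0672]
tool_rot: [-0.004, 0.781, 0.624, 0.0]
wrist_force: [0.4, 0.2, -0.3]
opening: 1.001
grip_force: 0.0
```

{"name": "move_arm", "arguments": {
  "slide": [
    [0,0,0],
    [0,0,0]
  ],
  "spin": [0,0]
}}

```text
t: 2.45
tcp_pos: [0.348, -0.3729, 0.0733]
tool_rot: [0.002, 0.781, 0.624, -0.0]
wrist_force: [0.9, 0.6, 0.3]
opening: 1.0
grip_force: 0.0
```

```bash
python3 - <<'E'
from h import *
go([.3443,-.3756,.014],-13.1); print(pose()[0])
E
```

```text
yaw now -12.76 spin 0.006 slide x -3.5 y -3.0 z 59.3
[ 0.34800911 -0.37287307  0.07326501]
```

{"name": "move_arm", "arguments": {
  "slide": [
    [-3,-3,15],
    [0,0,15],
    [0,0,15],
    [0,0,14],
    [0,0,0],
    [0,0,0]
  ],
  "spin": [0.006,0,0,0,0,0]
}}

```text
t: 3.05
tcp_pos: [0.343, -0.3737, 0.0114]
tool_rot: [-0.001, 0.783, 0.622, 0.0]
wrist_force: [-0.2, -0.1, 0.7]
opening: 1.002
grip_force: 0.0
```

{"name": "move_arm", "arguments": {
  "slide": [
    [0,0,0],
    [0,0,0],
    [0,0,0],
    [0,0,0],
    [0,0,0],
    [0,0,0],
    [0,0,0],
    [0,0,0]
  ],
  "spin": [0,0,0,0,0,0,0,0],
  "jaw": -1,
  "newtons": 60
}}

```text
t: 3.85
tcp_pos: [0.3439, -0.3749, 0.0132]
tool_rot: [0.001, 0.783, 0.622, 0.0]
wrist_force: [-0.9, 0.5, 5.5]
opening: 0.41
grip_force: 62.1
```

```bash
python3 - <<'E'
from h import *
o=bot.get_obs(); print(pose()[0],o['wrist_force'],o['torque'],o['opening'],o['grip_force'])
go([.48,-.25,.12],-92.08)
E
```

```text
[ 0.34385911 -0.37485019  0.01323546] [-0.87328206  0.51308045  5.54993643] [ 0.01035902 -0.06530839  0.00107466] 0.4102036107492647 62.11788296699524
yaw now -13.12 spin 1.378 slide x 131.5 y -129.7 z -106.8
```

{"name": "move_arm", "arguments": {
  "slide": [
    [0,0,-10],
    [0,0,-20],
    [0,0,-40],
    [0,0,-40],
    [0,0,0],
    [0,0,0],
    [0,0,0],
    [0,0,0],
    [0,0,0],
    [0,0,0]
  ],
  "spin": [0,0,0,0,0.138,0.138,0.138,0.138,0.138,0.138]
}}

```text
t: 4.85
tcp_pos: [0.3428, -0.3735, 0.1219]
tool_rot: [-0.001, 0.968, 0.251, -0.0]
wrist_force: [-0.2, -0.1, -1.0]
opening: 0.409
grip_force: 61.2
```

{"name": "move_arm", "arguments": {
  "slide": [
    [0,0,0],
    [0,0,0],
    [0,0,0],
    [0,0,0],
    [0,0,0],
    [0,0,0]
  ],
  "spin": [0.138,0.138,0.138,0.136,0,0]
}}

```text
t: 5.45
tcp_pos: [0.343, -0.3738, 0.122]
tool_rot: [-0.0, 1.0, -0.017, -0.0]
wrist_force: [-0.1, 0.1, -1.0]
opening: 0.409
grip_force: 61.2
```

```bash
python3 - <<'E'
from h import *
o=bot.get_obs(); print(pose()[0],o['wrist_force'],o['torque'],o['opening'],o['grip_force'])
go([.4402,-.0242,.06],-92.08)
E
```

```text
[ 0.34303129 -0.37375215  0.12204775] [-0.07681617  0.08667429 -1.01908786] [ 0.03326692 -0.03685536  0.02523844] 0.40944072093208694 61.201186180114746
yaw now -91.91 spin 0.003 slide x 84.4 y -352.8 z 62.0
```

{"name": "move_arm", "arguments": {
  "slide": [
    [10,-44,0],
    [11,-44,0],
    [10,-44,0],
    [11,-44,0],
    [10,-44,0],
    [11,-44,0],
    [10,-44,10],
    [11,-44,20],
    [0,0,20],
    [0,0,10]
  ],
  "spin": [0.003,0,0,0,0,0,0,0,0,0]
}}

```text
t: 6.45
tcp_pos: [0.4397, -0.0241, 0.0605]
tool_rot: [-0.0, 1.0, -0.017, -0.002]
wrist_force: [-0.3, -0.5, -0.5]
opening: 0.407
grip_force: 61.2
```

{"name": "move_arm", "arguments": {
  "slide": [
    [0,0,0],
    [0,0,0],
    [0,0,0]
  ],
  "spin": [0,0,0]
}}

```text
t: 6.75
tcp_pos: [0.4417, -0.0267, 0.0635]
tool_rot: [0.0, 1.0, -0.02, 0.001]
wrist_force: [0.1, -0.2, -0.4]
opening: 0.411
grip_force: 61.2
```

```bash
python3 - <<'E'
from h import *
o=bot.get_obs(); print(pose()[0],o['wrist_force'],o['opening'],o['grip_force'])
go([.4402,-.0242,.0192],-92.08)
im,d,k=shot('side','s1'); C=cloud(d,k)
cv2.imwrite('pics/s1c.png',cv2.resize(im[150:290,210:370],None,fx=4,fy=4)[:,:,::-1])
E
```

```text
[ 0.4416939  -0.02672871  0.06347052] [ 0.05857112 -0.15078417 -0.36106078] 0.4105031528301863 61.237603425979614
yaw now -92.33 spin -0.004 slide x -1.6 y -2.5 z 44.3
```

View pics/s1c.png

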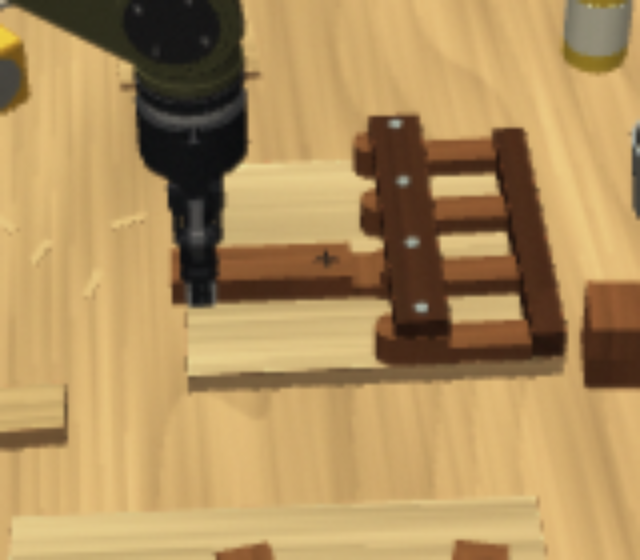

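The crop shows the short batten held level, with its nose close to the bridge front at lane 2. I back off a few mm, then lower it.

{"name": "move_arm", "arguments": {
  "slide": [
    [-7,-2,0],
    [0,0,12],
    [0,0,12],
    [0,0,10],
    [0,0,5],
    [0,0,3],
    [0,0,0],
    [0,0,0]
  ],
  "spin": [-0.004,0,0,0,0,0,0,0]
}}

```text
t: 7.6
tcp_pos: [0.4343, -0.0234, 0.0205]
tool_rot: [0.0, 1.0, -0.018, 0.0]
wrist_force: [0.3, 0.3, -1.3]
opening: 0.408
grip_force: 61.3
```

```bash
python3 - <<'E'
from h import *
o=bot.get_obs(); print(pose()[0],o['wrist_force'],o['opening'],o['grip_force'])
go([.5481,-.0281,.0192],-92.08)
E
```

```text
[ 0.43433646 -0.02344671  0.020451  ] [ 0.2692257   0.28203409 -1.30971795] 0.40828608021369245 61.29681944847107
yaw now -92.01 spin 0.001 slide x 113.9 y 0.5 z 1.3
```

{"name": "move_arm", "arguments": {
  "slide": [
    [0,0,1],
    [0,0,0.5],
    [15,0,0],
    [15,0,0],
    [15,0,0],
    [15,0,0],
    [15,0,0],
    [15,0,0],
    [10,0,0],
    [0,0,0]
  ],
  "spin": [0,0,0,0,0,0,0,0,0,0]
}}

```text
t: 8.6
tcp_pos: [0.5353, -0.0271, 0.0192]
tool_rot: [0.0, 1.0, -0.018, 0.001]
wrist_force: [1.2, -0.1, 3.8]
opening: 0.406
grip_force: 61.9
```

{"name": "move_arm", "arguments": {
  "slide": [
    [2,0,0],
    [2,0,0],
    [2,0,0],
    [2,0,0],
    [0,0,0]
  ],
  "spin": [0,0,0,0,0]
}}

```text
t: 9.1
tcp_pos: [0.5416, -0.0272, 0.0193]
tool_rot: [0.0, 1.0, -0.018, -0.0]
wrist_force: [-2.1, -0.1, 5.1]
opening: 0.403
grip_force: 62.0
```

```bash
python3 - <<'E'
from h import *
o=bot.get_obs(); print(pose()[0],o['wrist_force'],o['opening'],o['grip_force'])
go([.5481,-.0281,.0192],-92.08)
E
```

```text
[ 0.54160894 -0.02722718  0.01925099] [-2.14637812 -0.07233122  5.05949929] 0.4032528944341548 62.03233480453491
yaw now -92.01 spin 0.001 slide x 6.5 y 0.6 z 0.1
```

{"name": "move_arm", "arguments": {
  "slide": [
    [2,0,0],
    [2,0,0],
    [1,0,0],
    [0,0,0]
  ],
  "spin": [0,0,0,0]
}}

```text
t: 9.5
tcp_pos: [0.5466, -0.0274, 0.0192]
tool_rot: [0.0, 1.0, -0.018, -0.0]
wrist_force: [-2.9, 0.3, 5.4]
opening: 0.411
grip_force: 62.0
```

{"name": "move_arm", "arguments": {
  "slide": [
    [1,0,0],
    [1,0,0],
    [0,0,0]
  ],
  "spin": [0,0,0]
}}

```text
t: 9.8
tcp_pos: [0.5485, -0.0275, 0.0192]
tool_rot: [0.0, 1.0, -0.018, -0.0]
wrist_force: [-2.8, -0.8, 5.5]
opening: 0.405
grip_force: 62.0
```

{"name": "move_arm", "arguments": {
  "slide": [
    [1,0,0],
    [1,0,0],
    [0,0,0]
  ],
  "spin": [0,0,0]
}}

```text
t: 10.1
tcp_pos: [0.5498, -0.0275, 0.0192]
tool_rot: [0.0, 1.0, -0.018, -0.001]
wrist_force: [-5.6, 0.8, 7.7]
opening: 0.409
grip_force: 62.5
```

{"name": "move_arm", "arguments": {
  "slide": [
    [1,0,0],
    [1,0,0],
    [0,0,0]
  ],
  "spin": [0,0,0]
}}

```text
t: 10.4
tcp_pos: [0.5497, -0.0275, 0.0192]
tool_rot: [-0.0, 1.0, -0.017, -0.004]
wrist_force: [-14.6, -0.5, 15.2]
opening: 0.41
grip_force: 63.4
```

```bash
python3 - <<'E'
from h import *
im,d,k=shot('scene','sc1')
im,d,k=shot('side','s2')
cv2.imwrite('pics/s2c.png',cv2.resize(im[165:255,290:360],None,fx=6,fy=6,interpolation=2)[:,:,::-1])
E
```

```text
(no output)
```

View pics/s2c.png

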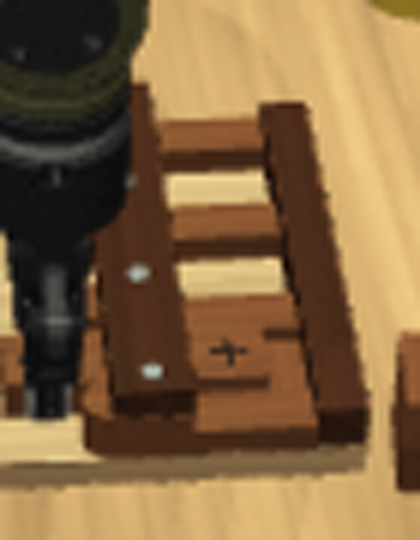

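The short batten's nose is against the stop; the arm stalled and the force rose to 14 N. I release and lift.

{"name": "move_arm", "arguments": {
  "slide": [
    [-1,0,0],
    [0,0,0]
  ],
  "spin": [0,0]
}}

```text
t: 10.7
tcp_pos: [0.5498, -0.0275, 0.0192]
tool_rot: [0.0, 1.0, -0.017, -0.002]
wrist_force: [-9.7, -0.9, 10.8]
opening: 0.409
grip_force: 62.8
```

{"name": "move_arm", "arguments": {
  "slide": [
    [0,0,0],
    [0,0,0],
    [0,0,0],
    [0,0,0],
    [0,0,-20],
    [0,0,-30],
    [0,0,-40],
    [0,0,-40],
    [0,0,-40]
  ],
  "spin": [0,0,0,0,0,0,0,0,0],
  "jaw": 0.3
}}

```text
t: 11.6
tcp_pos: [0.5517, -0.0275, 0.1901]
tool_rot: [-0.0, 1.0, -0.018, -0.0]
wrist_force: [0.7, -0.2, 0.3]
opening: 0.649
grip_force: 0.0
```

```bash
python3 - <<'E'
from h import *
print(pose()[0])
go([.48,-.41,.25],-0.3)
E
```

```text
[ 0.55170217 -0.02751763  0.19014526]
yaw now -92.02 spin 1.541 slide x 382.9 y 69.7 z -59.9
```

{"name": "move_arm", "arguments": {
  "slide": [
    [0,0,-6],
    [0,0,-6],
    [0,0,-6],
    [0,0,-6],
    [0,0,-6],
    [0,0,-6],
    [0,0,-6],
    [0,0,-6],
    [0,0,-6],
    [0,0,-6]
  ],
  "spin": [-0.147,-0.147,-0.147,-0.147,-0.147,-0.147,-0.147,-0.147,-0.147,-0.147],
  "jaw": 1
}}

```text
t: 12.6
tcp_pos: [0.5519, -0.0275, 0.2488]
tool_rot: [-0.0, 0.752, 0.66, -0.0]
wrist_force: [0.4, -0.2, 0.8]
opening: 1.001
grip_force: 0.0
```

{"name": "move_arm", "arguments": {
  "slide": [
    [0,0,0],
    [-48,-9,0],
    [-48,-9,0],
    [-48,-9,0],
    [-48,-9,0],
    [-48,-9,0],
    [-48,-9,0],
    [-48,-9,0],
    [-46,-9,0],
    [0,0,0]
  ],
  "spin": [-0.131,0,0,0,0,0,0,0,0,0]
}}

```text
t: 13.6
tcp_pos: [0.4762, -0.414, 0.2481]
tool_rot: [0.0, 0.711, 0.703, -0.001]
wrist_force: [0.1, 0.8, 1.0]
opening: 0.996
grip_force: 0.0
```

{"name": "move_arm", "arguments": {
  "slide": [
    [0,0,0],
    [0,0,0],
    [0,0,0],
    [0,0,0]
  ],
  "spin": [0,0,0,0]
}}

```text
t: 14.0
tcp_pos: [0.4786, -0.4081, 0.249]
tool_rot: [0.0, 0.708, 0.706, 0.0]
wrist_force: [-0.1, 0.5, 0.8]
opening: 0.997
grip_force: 0.0
```

```bash
python3 - <<'E'
from h import *
print(pose()[0])
im,d,k=shot('wrist','w3'); stock(im,d,k)
go([.4612,-.2925,.075],10.2)
E
```

```text
[ 0.47856564 -0.40806867  0.24902961]
c [ 585.  -357.4] L 179.7 W 37.2 ang 75.5 mark [ 604.10772598 -288.18157314] 67 mark-c 71.8
c [ 467.1 -324.5] L 154.7 W 35.9 ang -79.8 mark [ 477.94017478 -383.05167601] 47 mark-c 59.6
yaw now -0.19 spin -0.181 slide x 116.9 y 3.5 z 174.1
```

{"name": "move_arm", "arguments": {
  "slide": [
    [0,0,0],
    [0,0,0],
    [39,1,10],
    [39,1,20],
    [39,1.5,30],
    [0,0,40],
    [0,0,40],
    [0,0,34],
    [0,0,0],
    [0,0,0]
  ],
  "spin": [-0.09,-0.091,0,0,0,0,0,0,0,0]
}}

```text
t: 15.05
tcp_pos: [0.4611, -0.2931, 0.0752]
tool_rot: [-0.0, 0.642, 0.767, -0.0]
wrist_force: [-0.3, -0.4, 0.7]
opening: 0.998
grip_force: 0.0
```

{"name": "move_arm", "arguments": {
  "slide": [
    [0,0,0],
    [0,0,0]
  ],
  "spin": [0,0]
}}

```text
t: 15.25
tcp_pos: [0.4626, -0.2946, 0.0777]
tool_rot: [0.002, 0.642, 0.767, 0.0]
wrist_force: [0.1, -0.7, 0.7]
opening: 0.992
grip_force: 0.0
```

```bash
python3 - <<'E'
from h import *
print(pose()[0]); go([.4612,-.2925,.0135],10.2)
E
```

```text
[ 0.46259636 -0.29461665  0.07768633]
yaw now 10.09 spin -0.002 slide x 2.3 y -1.0 z 64.2
```

{"name": "move_arm", "arguments": {
  "slide": [
    [1,0,16],
    [0,0,16],
    [0,0,16],
    [0,0,14],
    [0,0,0],
    [0,0,0]
  ],
  "spin": [0,0,0,0,0,0]
}}

```text
t: 15.85
tcp_pos: [0.4604, -0.2921, 0.0119]
tool_rot: [-0.001, 0.642, 0.766, -0.0]
wrist_force: [0.4, 0.2, 0.1]
opening: 1.003
grip_force: 0.0
```

{"name": "move_arm", "arguments": {
  "slide": [
    [0,0,0],
    [0,0,0],
    [0,0,0],
    [0,0,0],
    [0,0,0],
    [0,0,0],
    [0,0,0],
    [0,0,0]
  ],
  "spin": [0,0,0,0,0,0,0,0],
  "jaw": -1,
  "newtons": 60
}}

```text
t: 16.65
tcp_pos: [0.4615, -0.2929, 0.0138]
tool_rot: [0.001, 0.642, 0.767, 0.0]
wrist_force: [1.3, 0.4, 5.4]
opening: 0.408
grip_force: 62.3
```

{"name": "move_arm", "arguments": {
  "slide": [
    [0,0,-10],
    [0,0,-20],
    [0,0,-40],
    [0,0,-40],
    [0,0,0],
    [0,0,0],
    [0,0,0],
    [0,0,0],
    [0,0,0],
    [0,0,0]
  ],
  "spin": [0,0,0,0,-0.136,-0.136,-0.136,-0.136,-0.136,-0.136]
}}

```text
t: 17.65
tcp_pos: [0.46, -0.2918, 0.1222]
tool_rot: [-0.001, 0.283, 0.959, 0.0]
wrist_force: [0.1, 0.8, -1.9]
opening: 0.405
grip_force: 61.3
```

{"name": "move_arm", "arguments": {
  "slide": [
    [0,0,0],
    [0,0,0],
    [0,0,0],
    [0,0,0],
    [0,0,0],
    [0,0,0]
  ],
  "spin": [-0.136,-0.136,-0.136,-0.132,0,0]
}}

```text
t: 18.25
tcp_pos: [0.4603, -0.2921, 0.1224]
tool_rot: [-0.001, 0.021, 1.0, 0.0]
wrist_force: [-0.8, 0.6, -1.9]
opening: 0.408
grip_force: 61.4
```

```bash
python3 - <<'E'
from h import *
o=bot.get_obs(); print(pose()[0],o['wrist_force'],o['opening'],o['grip_force'])
go([.4357,.0461,.065],87.92)
E
```

```text
[ 0.46034309 -0.29207783  0.12238839] [-0.78123675  0.63522931 -1.8883679 ] 0.40831074438881493 61.368184089660645
yaw now 87.62 spin -0.005 slide x 36.9 y 337.1 z 57.4
```

{"name": "move_arm", "arguments": {
  "slide": [
    [5,42,0],
    [5,42,0],
    [5,42,0],
    [5,42,0],
    [5,42,0],
    [4,42,0],
    [4,43,10],
    [4,42,20],
    [0,0,20],
    [0,0,8]
  ],
  "spin": [-0.005,0,0,0,0,0,0,0,0,0]
}}

```text
t: 19.25
tcp_pos: [0.4336, 0.0468, 0.0628]
tool_rot: [-0.002, 0.016, 1.0, -0.0]
wrist_force: [-0.7, -0.5, -1.6]
opening: 0.403
grip_force: 61.5
```

{"name": "move_arm", "arguments": {
  "slide": [
    [0,0,0],
    [0,0,0],
    [0,0,0],
    [0,0,0]
  ],
  "spin": [0,0,0,0]
}}

```text
t: 19.65
tcp_pos: [0.4364, 0.045, 0.0659]
tool_rot: [0.001, 0.018, 1.0, -0.0]
wrist_force: [0.6, -0.8, -1.3]
opening: 0.409
grip_force: 61.5
```

```bash
python3 - <<'E'
from h import *
o=bot.get_obs(); print(pose()[0],o['wrist_force'],o['opening'],o['grip_force'])
go([.4357,.0461,.0195],87.92)
E
```

```text
[0.4363559  0.04499155 0.06590717] [ 0.56663297 -0.7861817  -1.26021188] 0.4093235827800603 61.47712826728821
yaw now 87.97 spin 0.001 slide x 0.7 y 1.1 z 46.4
```

{"name": "move_arm", "arguments": {
  "slide": [
    [0,0.5,12],
    [0,0,12],
    [0,0,10],
    [0,0,6],
    [0,0,3],
    [0,0,1.5],
    [0,0,1],
    [0,0,0],
    [0,0,0]
  ],
  "spin": [0,0,0,0,0,0,0,0,0]
}}

```text
t: 20.55
tcp_pos: [0.436, 0.0462, 0.0198]
tool_rot: [0.001, 0.017, 1.0, 0.0]
wrist_force: [0.8, 0.2, 0.1]
opening: 0.406
grip_force: 61.6
```

```bash
python3 - <<'E'
from h import *
o=bot.get_obs(); print(pose()[0],o['wrist_force'],o['opening'],o['grip_force'])
go([.5506,.0419,.0195],87.92)
E
```

```text
[0.43604434 0.04618104 0.0197779 ] [0.78617947 0.20047381 0.12382067] 0.4055231602300245 61.57642722129822
yaw now 88.06 spin 0.002 slide x -114.6 y -0.1 z 0.3
```

{"name": "move_arm", "arguments": {
  "slide": [
    [0,0,0.5],
    [-15,0,0],
    [-15,0,0],
    [-15,0,0],
    [-15,0,0],
    [-15,0,0],
    [-15,0,0],
    [-14,0,0],
    [-4,0,0],
    [0,0,0]
  ],
  "spin": [0.002,0,0,0,0,0,0,0,0,0]
}}

```text
t: 21.55
tcp_pos: [0.545, 0.0422, 0.0198]
tool_rot: [0.002, 0.018, 1.0, -0.0]
wrist_force: [3.1, -0.2, 2.6]
opening: 0.408
grip_force: 62.1
```

{"name": "move_arm", "arguments": {
  "slide": [
    [-1,0,0],
    [-1,0,0],
    [-1,0,0],
    [0,0,0]
  ],
  "spin": [0,0,0,0]
}}

```text
t: 21.95
tcp_pos: [0.5457, 0.0422, 0.0198]
tool_rot: [-0.001, 0.018, 1.0, 0.0]
wrist_force: [-5.4, -0.8, 9.8]
opening: 0.407
grip_force: 62.9
```

{"name": "move_arm", "arguments": {
  "slide": [
    [-1,0,0],
    [-1,0,0],
    [0,0,0]
  ],
  "spin": [0,0,0]
}}

```text
t: 22.25
tcp_pos: [0.5476, 0.0422, 0.0198]
tool_rot: [-0.001, 0.018, 1.0, 0.0]
wrist_force: [-5.6, 0.3, 10.2]
opening: 0.405
grip_force: 62.8
```

{"name": "move_arm", "arguments": {
  "slide": [
    [-1,0,0],
    [-1,0,0],
    [0,0,0]
  ],
  "spin": [0,0,0]
}}

```text
t: 22.55
tcp_pos: [0.5496, 0.0422, 0.0198]
tool_rot: [-0.001, 0.018, 1.0, 0.0]
wrist_force: [-4.9, -0.3, 10.4]
opening: 0.407
grip_force: 62.8
```

{"name": "move_arm", "arguments": {
  "slide": [
    [-1,0,0],
    [-1,0,0],
    [0,0,0]
  ],
  "spin": [0,0,0]
}}

```text
t: 22.85
tcp_pos: [0.5504, 0.0422, 0.0197]
tool_rot: [-0.002, 0.018, 1.0, 0.0]
wrist_force: [-9.7, 0.0, 13.3]
opening: 0.406
grip_force: 63.5
```

{"name": "move_arm", "arguments": {
  "slide": [
    [-1,0,0],
    [-1,0,0],
    [0,0,0]
  ],
  "spin": [0,0,0]
}}

```text
t: 23.15
tcp_pos: [0.5504, 0.0422, 0.0197]
tool_rot: [-0.005, 0.018, 1.0, 0.0]
wrist_force: [-18.3, -0.5, 21.2]
opening: 0.406
grip_force: 64.4
```

{"name": "move_arm", "arguments": {
  "slide": [
    [1,0,-0.3],
    [1,0,0],
    [0,0,0]
  ],
  "spin": [0,0,0]
}}

```text
t: 23.45
tcp_pos: [0.5504, 0.0422, 0.0198]
tool_rot: [-0.002, 0.018, 1.0, 0.0]
wrist_force: [-7.8, -0.4, 11.9]
opening: 0.406
grip_force: 63.0
```

{"name": "move_arm", "arguments": {
  "slide": [
    [0,0,0],
    [0,0,0],
    [0,0,0],
    [0,0,0],
    [0,0,-20],
    [0,0,-40],
    [0,0,-40],
    [0,0,-45],
    [0,0,-45],
    [0,0,-40]
  ],
  "spin": [0,0,0,0,0,0,0,0,0,0],
  "jaw": 0.3
}}

```text
t: 24.45
tcp_pos: [0.5525, 0.0419, 0.2515]
tool_rot: [0.001, 0.018, 1.0, -0.0]
wrist_force: [1.3, 0.1, -0.1]
opening: 0.654
grip_force: 0.0
```

{"name": "move_arm", "arguments": {
  "slide": [
    [0,0,0],
    [0,0,0],
    [0,0,0],
    [0,0,0],
    [0,0,0],
    [0,0,0],
    [0,0,0],
    [0,0,0],
    [0,0,0],
    [0,0,0]
  ],
  "spin": [0.147,0.147,0.147,0.147,0.147,0.147,0.147,0.147,0.147,0.147],
  "jaw": 1
}}

```text
t: 25.45
tcp_pos: [0.5523, 0.0419, 0.2488]
tool_rot: [-0.0, 0.686, 0.728, -0.0]
wrist_force: [0.3, 1.0, -0.6]
opening: 1.001
grip_force: 0.0
```

```bash
python3 - <<'E'
from h import *
print(pose()[0]); go([.52,-.43,.25],0)
E
```

```text
[0.55232678 0.04194861 0.24879372]
yaw now 3.38 spin 0.059 slide x -471.9 y -32.3 z -1.2
```

{"name": "move_arm", "arguments": {
  "slide": [
    [0,0,0],
    [-47,-4,0],
    [-47,-4,0],
    [-47,-4,0],
    [-47,-4,0],
    [-47,-4,0],
    [-47,-4,0],
    [-47,-4,0],
    [-47,-4,0],
    [-47,0,0]
  ],
  "spin": [0.059,0,0,0,0,0,0,0,0,0]
}}

```text
t: 26.45
tcp_pos: [0.5222, -0.3832, 0.2489]
tool_rot: [-0.0, 0.705, 0.709, 0.0]
wrist_force: [0.8, -0.3, 0.7]
opening: 0.998
grip_force: 0.0
```

{"name": "move_arm", "arguments": {
  "slide": [
    [0,0,0],
    [0,0,0],
    [0,0,0],
    [0,0,0]
  ],
  "spin": [0,0,0,0]
}}

```text
t: 26.85
tcp_pos: [0.5232, -0.3799, 0.2492]
tool_rot: [-0.0, 0.704, 0.71, 0.0]
wrist_force: [0.1, 0.4, -0.1]
opening: 0.998
grip_force: 0.0
```

```bash
python3 - <<'E'
from h import *
print(pose()[0])
im,d,k=shot('wrist','w4'); stock(im,d,k)
go([.580,-.3768,.075],-14.5)
E
```

```text
[ 0.52321007 -0.37994166  0.24916962]
c [ 585.3 -357.4] L 179.7 W 36.7 ang 75.5 mark [ 604.18101056 -287.92973312] 60 mark-c 72.0
yaw now 0.44 spin 0.261 slide x 17.3 y 54.2 z 174.3
```

{"name": "move_arm", "arguments": {
  "slide": [
    [0,0,0],
    [0,0,0],
    [8,27,20],
    [9,27,30],
    [0,0,40],
    [0,0,40],
    [0,0,44],
    [0,0,0],
    [0,0,0],
    [0,0,0]
  ],
  "spin": [0.13,0.131,0,0,0,0,0,0,0,0]
}}

```text
t: 27.9
tcp_pos: [0.5814, -0.3793, 0.079]
tool_rot: [0.003, 0.791, 0.612, 0.001]
wrist_force: [0.7, -0.9, 0.6]
opening: 1.0
grip_force: 0.0
```

```bash
python3 - <<'E'
from h import *
print(pose()[0]); go([.5803,-.3768,.0135],-14.5)
E
```

```text
[ 0.58136383 -0.37932727  0.07895333]
yaw now -14.58 spin -0.001 slide x 2.2 y -1.7 z 65.5
```

{"name": "move_arm", "arguments": {
  "slide": [
    [1,-1,16],
    [0,0,16],
    [0,0,16],
    [0,0,15],
    [0,0,0],
    [0,0,0]
  ],
  "spin": [0,0,0,0,0,0]
}}

```text
t: 28.5
tcp_pos: [0.5782, -0.3769, 0.0109]
tool_rot: [-0.001, 0.791, 0.611, -0.0]
wrist_force: [0.8, -0.1, -0.6]
opening: 0.997
grip_force: 0.0
```

{"name": "move_arm", "arguments": {
  "slide": [
    [0,0,0],
    [0,0,0],
    [0,0,0],
    [0,0,0],
    [0,0,0],
    [0,0,0],
    [0,0,0],
    [0,0,0]
  ],
  "spin": [0,0,0,0,0,0,0,0],
  "jaw": -1,
  "newtons": 60
}}

```text
t: 29.3
tcp_pos: [0.5794, -0.3777, 0.0133]
tool_rot: [0.001, 0.791, 0.611, 0.0]
wrist_force: [0.4, 0.3, 5.6]
opening: 0.403
grip_force: 62.4
```

{"name": "move_arm", "arguments": {
  "slide": [
    [0,0,-10],
    [0,0,-20],
    [0,0,-40],
    [0,0,-40],
    [0,0,0],
    [0,0,0],
    [0,0,0],
    [0,0,0],
    [0,0,0],
    [0,0,0]
  ],
  "spin": [0,0,0,0,0.136,0.136,0.136,0.136,0.136,0.136]
}}

```text
t: 30.3
tcp_pos: [0.578, -0.3765, 0.1212]
tool_rot: [-0.001, 0.97, 0.245, -0.001]
wrist_force: [0.5, -1.2, -1.0]
opening: 0.404
grip_force: 61.4
```

{"name": "move_arm", "arguments": {
  "slide": [
    [0,0,0],
    [0,0,0],
    [0,0,0],
    [0,0,0],
    [0,0,0],
    [0,0,0]
  ],
  "spin": [0.136,0.136,0.136,0.13,0,0]
}}

```text
t: 30.9
tcp_pos: [0.5783, -0.3768, 0.1215]
tool_rot: [-0.0, 1.0, -0.018, -0.001]
wrist_force: [0.3, 0.5, -1.1]
opening: 0.409
grip_force: 61.5
```

```bash
python3 - <<'E'
from h import *
o=bot.get_obs(); print(pose()[0],o['wrist_force'],o['opening'],o['grip_force'])
f=lambda x,y:[.5806+x*.9993+y*.0363,.0408-x*.0363+y*.9993]
print(f(-145,.07),f(-.145,.07),f(-.03,.07)); go([*f(-.147,.07),.12],-92.08)
E
```

```text
[ 0.57827592 -0.3767929   0.12151634] [ 0.33185775  0.53038539 -1.07234281] 0.4085266331904657 61.46018028259277
[-144.31535899999997, 5.374250999999999] [0.43824250000000003, 0.11601449999999999] [0.553162, 0.11184]
yaw now -92.03 spin 0.001 slide x -159.8 y -487.4 z 1.5
```

{"name": "move_arm", "arguments": {
  "slide": [
    [-16,-47,0],
    [-16,-47,0],
    [-16,-47,0],
    [-16,-47,0],
    [-16,-47,0],
    [-16,-47,0],
    [-16,-47,0],
    [-16,-47,0],
    [-16,-47,0],
    [-16,-47,0]
  ],
  "spin": [0,0,0,0,0,0,0,0,0,0]
}}

```text
t: 31.9
tcp_pos: [0.4358, 0.1003, 0.1223]
tool_rot: [-0.0, 1.0, -0.018, 0.0]
wrist_force: [0.4, 0.6, -1.0]
opening: 0.409
grip_force: 61.6
```

{"name": "move_arm", "arguments": {
  "slide": [
    [0,-17,10],
    [0,0,20],
    [0,0,20],
    [0,0,6],
    [0,0,0],
    [0,0,0],
    [0,0,0]
  ],
  "spin": [0,0,0,0,0,0,0]
}}

```text
t: 32.6
tcp_pos: [0.4384, 0.1155, 0.0674]
tool_rot: [-0.0, 1.0, -0.019, 0.001]
wrist_force: [0.5, -0.7, -0.6]
opening: 0.404
grip_force: 61.5
```

```bash
python3 - <<'E'
from h import *
o=bot.get_obs(); print(pose()[0],o['wrist_force'],o['opening'],o['grip_force'])
go([.4362,.1161,.0195],-92.08)
E
```

```text
[0.43843791 0.11550056 0.06735764] [ 0.54450146 -0.69578556 -0.59047109] 0.40402065897609574 61.512683629989624
yaw now -92.20 spin -0.002 slide x -2.3 y -0.5 z 47.9
```

{"name": "move_arm", "arguments": {
  "slide": [
    [-1,0,12],
    [0,0,12],
    [0,0,10],
    [0,0,6],
    [0,0,3],
    [0,0,2],
    [0,0,1],
    [0,0,0],
    [0,0,0]
  ],
  "spin": [0,0,0,0,0,0,0,0,0]
}}

```text
t: 33.5
tcp_pos: [0.4368, 0.1157, 0.0205]
tool_rot: [-0.0, 1.0, -0.019, 0.0]
wrist_force: [0.1, -0.3, -1.8]
opening: 0.406
grip_force: 61.6
```

```bash
python3 - <<'E'
from h import *
o=bot.get_obs(); print(pose()[0],o['wrist_force'],o['opening'],o['grip_force'])
go([.5531,.1118,.0193],-92.08)
E
```

```text
[0.43680968 0.11567499 0.02050499] [ 0.09808438 -0.32899334 -1.83190084] 0.40612826630180454 61.5678334236145
yaw now -92.19 spin -0.002 slide x 116.4 y -0.3 z 1.2
```

{"name": "move_arm", "arguments": {
  "slide": [
    [0,0,1.3],
    [15,0,0],
    [15,0,0],
    [15,0,0],
    [15,0,0],
    [15,0,0],
    [15,0,0],
    [15,0,0],
    [5,0,0],
    [0,0,0]
  ],
  "spin": [0,0,0,0,0,0,0,0,0,0]
}}

```text
t: 34.5
tcp_pos: [0.5474, 0.1114, 0.0192]
tool_rot: [-0.0, 1.0, -0.019, 0.001]
wrist_force: [-0.5, 0.1, 0.6]
opening: 0.405
grip_force: 61.8
```

{"name": "move_arm", "arguments": {
  "slide": [
    [1,0,0],
    [1,0,0],
    [1,0,0],
    [0,0,0]
  ],
  "spin": [0,0,0,0]
}}

```text
t: 34.9
tcp_pos: [0.5486, 0.1114, 0.0192]
tool_rot: [0.0, 1.0, -0.019, -0.001]
wrist_force: [-2.8, -0.4, 4.9]
opening: 0.404
grip_force: 62.3
```

{"name": "move_arm", "arguments": {
  "slide": [
    [1,0,0],
    [1,0,0],
    [1,0,0],
    [0,0,0]
  ],
  "spin": [0,0,0,0]
}}

```text
t: 35.3
tcp_pos: [0.5517, 0.1114, 0.0192]
tool_rot: [-0.0, 1.0, -0.019, -0.001]
wrist_force: [-3.7, 0.7, 5.0]
opening: 0.405
grip_force: 62.3
```

{"name": "move_arm", "arguments": {
  "slide": [
    [1,0,0],
    [1,0,0],
    [1,0,0],
    [0,0,0]
  ],
  "spin": [0,0,0,0]
}}

```text
t: 35.7
tcp_pos: [0.5529, 0.1113, 0.0192]
tool_rot: [0.0, 1.0, -0.019, -0.003]
wrist_force: [-9.9, -0.0, 11.0]
opening: 0.411
grip_force: 63.1
```

{"name": "move_arm", "arguments": {
  "slide": [
    [1,0,0],
    [1,0,0],
    [0,0,0]
  ],
  "spin": [0,0,0]
}}

```text
t: 36.0
tcp_pos: [0.5529, 0.1113, 0.0192]
tool_rot: [0.0, 1.0, -0.019, -0.005]
wrist_force: [-18.2, 0.3, 18.6]
opening: 0.401
grip_force: 64.0
```

{"name": "move_arm", "arguments": {
  "slide": [
    [-1,0,-0.3],
    [-1,0,0],
    [0,0,0]
  ],
  "spin": [0,0,0]
}}

```text
t: 36.3
tcp_pos: [0.553, 0.1113, 0.0192]
tool_rot: [0.0, 1.0, -0.019, -0.002]
wrist_force: [-7.7, 0.5, 8.8]
opening: 0.408
grip_force: 62.8
```

{"name": "move_arm", "arguments": {
  "slide": [
    [0,0,0],
    [0,0,0],
    [0,0,0],
    [0,0,0],
    [0,0,-20],
    [0,0,-40],
    [0,0,-40],
    [0,0,-45],
    [0,0,-45],
    [0,0,-30]
  ],
  "spin": [0,0,0,0,0,0,0,0,0,0],
  "jaw": 0.3
}}

```text
t: 37.3
tcp_pos: [0.5565, 0.1112, 0.2433]
tool_rot: [-0.0, 1.0, -0.019, 0.002]
wrist_force: [1.2, -0.1, 0.0]
opening: 0.651
grip_force: 0.0
```

{"name": "move_arm", "arguments": {
  "slide": [
    [0,0,0],
    [0,0,0],
    [0,0,0],
    [0,0,0],
    [0,0,0],
    [0,0,0],
    [0,0,0],
    [0,0,0],
    [0,0,0],
    [0,0,0]
  ],
  "spin": [-0.147,-0.147,-0.147,-0.147,-0.147,-0.147,-0.147,-0.147,-0.147,-0.147],
  "jaw": 1
}}

```text
t: 38.3
tcp_pos: [0.5554, 0.1111, 0.2389]
tool_rot: [-0.0, 0.753, 0.659, -0.0]
wrist_force: [-0.4, -0.1, 0.3]
opening: 0.998
grip_force: 0.0
```

```bash
python3 - <<'E'
from h import *
print(pose()[0]); go([.60,-.02,.24],0)
E
```

```text
[0.55538074 0.11105117 0.2389225 ]
yaw now -7.62 spin -0.133 slide x -131.1 y 44.6 z -1.1
```

{"name": "move_arm", "arguments": {
  "slide": [
    [0,0,0],
    [-44,15,0],
    [-44,15,0],
    [-43,15,0],
    [0,0,0],
    [0,0,0],
    [0,0,0],
    [0,0,0],
    [0,0,0]
  ],
  "spin": [-0.133,0,0,0,0,0,0,0,0]
}}

```text
t: 39.2
tcp_pos: [0.5994, -0.019, 0.2392]
tool_rot: [0.0, 0.709, 0.706, 0.0]
wrist_force: [-0.2, 0.4, 0.1]
opening: 1.0
grip_force: 0.0
```

```bash
python3 - <<'E'
from h import *
im,d,k=shot('wrist','w5'); print(pose()[0])
E
```

```text
[ 0.59939455 -0.01918141  0.23920801]
```

View pics/w5.png

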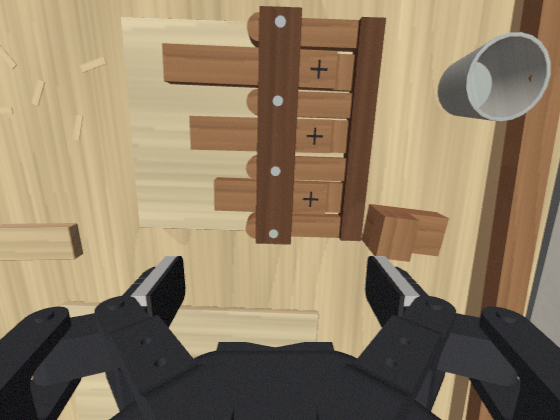

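All three battens are under the bridge and against the stop. The crosses are at (319,69) long, (315,136) mid and (311,199) short. I refine these, then go and look at the stand.

```bash
cat >> h.py <<'E'
def marks(im,k,seeds,z=.04,w=12):
    g=cv2.cvtColor(im,cv2.COLOR_RGB2GRAY).astype(float); out=[]
    for u,v in seeds:
        p=g[v-w:v+w+1,u-w:u+w+1]; y,x=np.nonzero(p<45)
        uv=(u-w+(x.min()+x.max())/2,v-w+(y.min()+y.max())/2) if len(x) else (u,v)
        P=ray(uv,k,z)[0]; out.append(P); q=P[:2]-[.5806,.0408]
        print(np.round(uv,1),len(x),P.round(4),'jig',(1000*np.array([q@[.99934,-.0363],q@[.0363,.99934]])).round(1))
    return out
E
python3 - <<'E'
from h import *
im,d,k=load('w5'); marks(im,k,[(311,199),(315,136),(319,69)])
go([.45,.30,.30],0)
E
```

```text
[310.5 198.5] 21 [ 0.6401 -0.0304  0.04  ] jig [ 62.1 -69. ]
[314.5 135.5] 26 [0.6427 0.0404 0.04  ] jig [62.   1.9]
[318.5  68.5] 26 [0.6448 0.108  0.04  ] jig [61.7 69.5]
yaw now -0.26 spin -0.004 slide x 319.2 y -149.4 z -60.8
```

{"name": "move_arm", "arguments": {
  "slide": [
    [0,-15,-15],
    [0,-15,-15],
    [30,-15,-15],
    [40,-15,-15],
    [40,-15,0],
    [40,-15,0],
    [40,-15,0],
    [40,-15,0],
    [40,-15,0],
    [0,-15,0]
  ],
  "spin": [0,0,0,0,0,0,0,0,0,0]
}}

```text
t: 40.25
tcp_pos: [0.4496, 0.2546, 0.2991]
tool_rot: [-0.001, 0.707, 0.707, 0.0]
wrist_force: [0.4, -0.4, -0.2]
opening: 0.999
grip_force: 0.0
```

{"name": "move_arm", "arguments": {
  "slide": [
    [0,0,0],
    [0,0,0],
    [0,0,0],
    [0,0,0]
  ],
  "spin": [0,0,0,0]
}}

```text
t: 40.65
tcp_pos: [0.4518, 0.2501, 0.2991]
tool_rot: [0.0, 0.71, 0.704, 0.0]
wrist_force: [-0.2, -0.8, -0.3]
opening: 0.999
grip_force: 0.0
```

```bash
python3 - <<'E'
from h import *
im,d,k=shot('wrist','w6'); print(pose()[0]); C=cloud(d,k)
for lo,hi,n in((.07,.079,'top'),(.079,.089,'collar'),(.155,.17,'handle')):
    s=(C[...,2]>lo)&(C[...,2]<hi)&(abs(C[...,0]-.45)<.08)&(abs(C[...,1]-.345)<.08)
    v,u=np.nonzero(s); P=C[s]; c=np.c_[u,v]
    if len(P): print(n,len(P),P.min(0).round(4),P.max(0).round(4),((P.min(0)+P.max(0))/2).round(4),'z med',np.median(P[:,2]).round(4),c.min(0),c.max(0), np.round(cv2.minAreaRect((P[:,:2]*1000).astype(np.float32))[0],1),cv2.minAreaRect((P[:,:2]*1000).astype(np.float32))[1:])
E
```

```text
[0.45176017 0.25009726 0.29908201]
top 5231 [0.3978 0.302  0.0715] [0.492  0.3955 0.0771] [0.4449 0.3487 0.0743] z med 0.0745 [226  55] [309 142] [445.  348.7] ((90.31796264648438, 90.17554473876953), 2.8499178886413574)
collar 500 [0.4241 0.3276 0.0801] [0.4657 0.3666 0.0887] [0.4449 0.3471 0.0844] z med 0.0824 [250  82] [287 119] [445.7 345.4] ((42.83940505981445, 36.39990234375), 13.078402519226074)
handle 718 [0.4329 0.3362 0.1564] [0.4574 0.3607 0.1643] [0.4451 0.3484 0.1604] z med 0.1622 [253  76] [281 106] [445.1 348.4] ((24.51698112487793, 24.501937866210938), 0.050253838300704956)
```

View pics/w6.png

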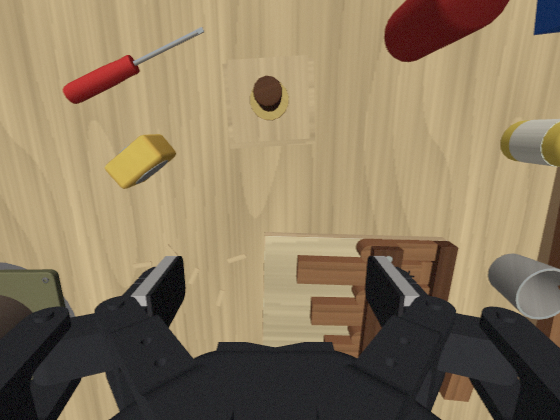

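The stand is at (270,98): top centre (0.445, 0.349), measuring 90 × 90 mm as specified. The scriber axis is at (0.445, 0.3485), and the red bottle at (440,25) is well to the side.

```bash
python3 - <<'E'
from h import *
go([.4451,.3485,.18],0)
E
```

```text
yaw now -0.42 spin -0.007 slide x 98.4 y -6.7 z 119.1
```

{"name": "move_arm", "arguments": {
  "slide": [
    [33,-2,0],
    [33,-2,0],
    [32,-2,10],
    [0,0,20],
    [0,0,30],
    [0,0,30],
    [0,0,29],
    [0,0,0],
    [0,0,0],
    [0,0,0]
  ],
  "spin": [0,0,0,0,0,0,0,0,0,0]
}}

```text
t: 41.7
tcp_pos: [0.4471, 0.3492, 0.1824]
tool_rot: [0.0, 0.709, 0.705, 0.002]
wrist_force: [0.6, -0.0, 0.5]
opening: 0.998
grip_force: 0.0
```

```bash
python3 - <<'E'
from h import *
print(pose()[0]); go([.4451,.3485,.105],0)
E
```

```text
[0.44708685 0.34921956 0.18242742]
yaw now -0.37 spin -0.006 slide x -0.7 y -2.0 z 77.4
```

{"name": "move_arm", "arguments": {
  "slide": [
    [-0.5,-1.5,15],
    [0,0,20],
    [0,0,20],
    [0,0,20],
    [0,0,0],
    [0,0,0],
    [0,0,0],
    [0,0,0]
  ],
  "spin": [0,0,0,0,0,0,0,0]
}}

```text
t: 42.5
tcp_pos: [0.4452, 0.3489, 0.1068]
tool_rot: [0.0, 0.709, 0.705, 0.001]
wrist_force: [0.6, -0.3, -0.5]
opening: 0.999
grip_force: 0.0
```

{"name": "move_arm", "arguments": {
  "slide": [
    [0,0,0],
    [0,0,0],
    [0,0,0],
    [0,0,0],
    [0,0,0],
    [0,0,0],
    [0,0,0],
    [0,0,0],
    [0,0,0],
    [0,0,0]
  ],
  "spin": [0,0,0,0,0,0,0,0,0,0],
  "jaw": -1,
  "newtons": 60
}}

```text
t: 43.5
tcp_pos: [0.4444, 0.3483, 0.1053]
tool_rot: [0.0, 0.709, 0.705, 0.0]
wrist_force: [1.4, 0.2, 1.3]
opening: 0.288
grip_force: 58.8
```

```bash
python3 - <<'E'
from h import *
o=bot.get_obs(); print(pose()[0],o['wrist_force'],o['torque'],o['opening'],o['grip_force'],o['tool_rot']); go([.4451,.3485,.105],0)
E
```

```text
[0.44442587 0.34834558 0.10533216] [1.38339995 0.20835603 1.34757111] [-0.00773668 -0.01508614 -0.02976313] 0.28801917026263196 58.8204163312912 [4.26285768e-05 7.09209663e-01 7.04997598e-01 1.97163951e-04]
yaw now -0.34 spin -0.006 slide x 0.2 y 0.7 z 0.3
```

{"name": "move_arm", "arguments": {
  "slide": [
    [0,0,-10],
    [0,0,-20],
    [0,0,-30],
    [0,0,-30],
    [0,0,-10],
    [0,0,0],
    [0,0,0]
  ],
  "spin": [0,0,0,0,0,0,0]
}}

```text
t: 44.2
tcp_pos: [0.4436, 0.3478, 0.2036]
tool_rot: [-0.0, 0.709, 0.705, -0.001]
wrist_force: [-0.2, -0.3, -1.5]
opening: 0.286
grip_force: 59.0
```

```bash
python3 - <<'E'
from h import *
o=bot.get_obs(); print(pose()[0],o['wrist_force'],o['opening'],o['grip_force']); go([.6401,-.0304,.16],0)
im,d,k=shot('side','s3')
cv2.imwrite('pics/s3c.png',cv2.resize(im[60:180,200:320],None,fx=4,fy=4,interpolation=2)[:,:,::-1])
E
```

```text
[0.44359825 0.34782536 0.20363122] [-0.19605133 -0.34908457 -1.50009947] 0.2864519922865117 58.96681308746338
yaw now -0.34 spin -0.006 slide x -378.2 y 196.5 z 43.6
```

View pics/s3c.png

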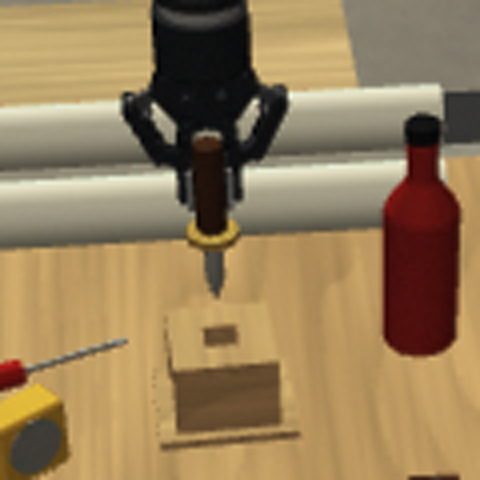

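The scriber has been lifted cleanly, with its tip at crop pixel (216,297). I check it for tilt by casting rays.

```bash
python3 - <<'E'
from h import *
im,d,k=load('side0' if 0 else 's3')
tip=np.array((200+216/4,60+297/4)); top=np.array((200+207/4,60+138/4)); col=np.array((200+214/4,60+232/4))
print(ray(tip,k,.1153),ray(col,k,.1773),ray(top,k,.2613))
C=cloud(d,k)
im2,d2,k2=shot('scene','sc3')
for cc in (C,cloud(d2,k2)):
  for lo in (.12,.13,.14,.15,.175,.185,.20):
    s=(cc[...,2]>lo)&(cc[...,2]<lo+.01)&(abs(cc[...,0]-.444)<.03)&(abs(cc[...,1]-.348)<.03)
    if s.sum(): print(lo,s.sum(),cc[s].mean(0).round(4))
E
```

```text
[[0.4453871 0.3415877 0.1153   ]] [[0.44674291 0.34409712 0.1773    ]] [[0.44538546 0.34968979 0.2613    ]]
0.12 9 [0.4444 0.3426 0.1259]
0.13 10 [0.4434 0.3427 0.1368]
0.14 13 [0.4445 0.341  0.1457]
0.15 11 [0.443  0.3424 0.1548]
0.175 57 [0.4445 0.3364 0.1796]
0.185 25 [0.4449 0.3355 0.1897]
0.2 33 [0.4431 0.3372 0.205 ]
0.12 9 [0.4498 0.3477 0.1269]
0.13 15 [0.4495 0.348  0.1354]
0.14 17 [0.4511 0.3476 0.1453]
0.15 16 [0.4497 0.3471 0.1549]
0.175 81 [0.4539 0.3481 0.1791]
0.185 28 [0.4533 0.3476 0.1898]
0.2 19 [0.4597 0.3476 0.2053]
```

The scriber is upright, with its axis at about (0.444, 0.348). I move to the short batten's cross.

{"name": "move_arm", "arguments": {
  "slide": [
    [-40,22,0],
    [-42,22,0],
    [-42,22,0],
    [-42,22,0],
    [-42,22,0],
    [-42,22,0],
    [-42,22,0],
    [-42,22,0],
    [-42,20,0],
    [0,0,20]
  ],
  "spin": [-0.006,0,0,0,0,0,0,0,0,0]
}}

```text
t: 45.3
tcp_pos: [0.643, -0.0332, 0.1863]
tool_rot: [0.002, 0.709, 0.705, 0.001]
wrist_force: [0.4, 0.8, 0.3]
opening: 0.293
grip_force: 59.2
```

{"name": "move_arm", "arguments": {
  "slide": [
    [0,0,20],
    [0,0,0],
    [0,0,0],
    [0,0,0],
    [0,0,0]
  ],
  "spin": [0,0,0,0,0]
}}

```text
t: 45.8
tcp_pos: [0.6407, -0.0276, 0.1666]
tool_rot: [0.001, 0.707, 0.707, 0.001]
wrist_force: [0.2, -1.1, -0.8]
opening: 0.284
grip_force: 59.1
```

```bash
python3 - <<'E'
from h import *
o=bot.get_obs(); print(pose()[0],o['wrist_force']); go([.6401,-.0304,.1283],0)
im,d,k=shot('wrist','w7')
E
```

```text
[ 0.64070973 -0.02758643  0.16658794] [ 0.24417293 -1.11217585 -0.84543203]
yaw now 0.03 spin 0.001 slide x -2.8 y -0.6 z 38.3
```

View pics/w7.png

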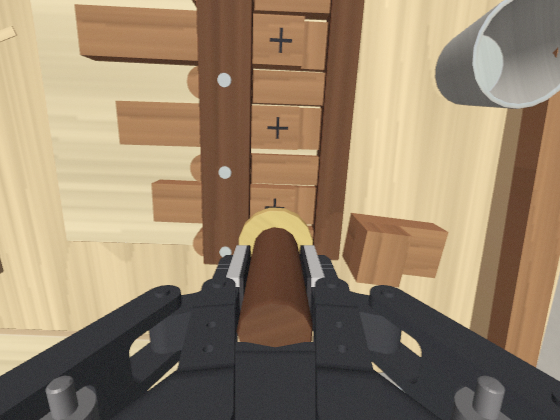

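The battens are still in place; crosses at (281,41), (278,128) and (275,205, partly hidden by the collar). I correct the aim and settle.

```bash
python3 - <<'E'
from h import *
im,d,k=load('w7'); marks(im,k,[(278,128),(281,41)])
go([.6401,-.0304,.1283],0)
E
```

```text
[278 128] 0 [0.6431 0.0397 0.04  ] jig [62.5  1.2]
[281  41] 0 [0.6453 0.1069 0.04  ] jig [62.3 68.4]
yaw now 0.03 spin 0.001 slide x -2.8 y -0.6 z 38.3
```

{"name": "move_arm", "arguments": {
  "slide": [
    [0,0,15],
    [0,0,10],
    [0,0,0],
    [0,0,0],
    [0,0,0],
    [0,0,0],
    [0,0,0]
  ],
  "spin": [0,0,0,0,0,0,0]
}}

```text
t: 46.55
tcp_pos: [0.6404, -0.0279, 0.1407]
tool_rot: [0.0, 0.707, 0.707, 0.0]
wrist_force: [0.8, -0.0, -1.0]
opening: 0.288
grip_force: 59.1
```

```bash
python3 - <<'E'
from h import *
print(pose()[0]); go([.6401,-.0304,.1283],0); go([.6401,-.0304,.1283],0)
E
```

```text
[ 0.64038102 -0.02791966  0.14065829]
yaw now 0.00 spin 0.000 slide x -2.5 y -0.3 z 12.4
yaw now 0.00 spin 0.000 slide x -2.5 y -0.3 z 12.4
```

{"name": "move_arm", "arguments": {
  "slide": [
    [-2.5,-0.3,0],
    [0,0,5],
    [0,0,4],
    [0,0,0],
    [0,0,0],
    [0,0,1],
    [0,0,1],
    [0,0,0]
  ],
  "spin": [0,0,0,0,0,0,0,0]
}}

```text
t: 47.35
tcp_pos: [0.6397, -0.0303, 0.129]
tool_rot: [-0.0, 0.707, 0.707, -0.0]
wrist_force: [-0.7, 0.7, -1.2]
opening: 0.291
grip_force: 59.1
```

{"name": "move_arm", "arguments": {
  "slide": [
    [0,0,1],
    [0,0,0],
    [0,0,0]
  ],
  "spin": [0,0,0]
}}

```text
t: 47.65
tcp_pos: [0.6399, -0.0304, 0.1283]
tool_rot: [0.0, 0.707, 0.707, 0.0]
wrist_force: [0.9, 0.9, -0.4]
opening: 0.287
grip_force: 59.3
```

{"name": "move_arm", "arguments": {
  "slide": [
    [0,0,0.7],
    [0,0,0],
    [0,0,0]
  ],
  "spin": [0,0,0]
}}

```text
t: 47.95
tcp_pos: [0.64, -0.0304, 0.1281]
tool_rot: [0.0, 0.707, 0.707, 0.0]
wrist_force: [-0.3, 1.0, 3.2]
opening: 0.291
grip_force: 59.4
```

Contact on the short cross: the force swung by about +4 N. On to mid, then long.

{"name": "move_arm", "arguments": {
  "slide": [
    [0,0,0.3],
    [0,0,0],
    [0,0,-5],
    [0,0,-13],
    [18,1,0],
    [18,1,0],
    [18,0.5,0],
    [16.5,0.5,0],
    [0,0,0],
    [0,0,0]
  ],
  "spin": [0,0,0,0,0,0,0,0,0,0]
}}

```text
t: 48.95
tcp_pos: [0.6425, 0.041, 0.1447]
tool_rot: [-0.0, 0.707, 0.708, -0.0]
wrist_force: [-0.2, -0.1, -1.3]
opening: 0.289
grip_force: 59.2
```

{"name": "move_arm", "arguments": {
  "slide": [
    [0,0,0],
    [0,0,0],
    [0,0,0],
    [0,0,0],
    [0,0,0]
  ],
  "spin": [0,0,0,0,0]
}}

```text
t: 49.45
tcp_pos: [0.6428, 0.0398, 0.1452]
tool_rot: [0.0, 0.707, 0.707, 0.0]
wrist_force: [-0.1, 0.3, -1.8]
opening: 0.289
grip_force: 59.2
```

```bash
python3 - <<'E'
from h import *
print(pose()[0]); go([.6428,.0401,.1283],0)
E
```

```text
[0.64277189 0.03977989 0.14515841]
yaw now -0.03 spin -0.001 slide x 0.3 y 0.0 z 16.9
```

{"name": "move_arm", "arguments": {
  "slide": [
    [0.3,0,6],
    [0,0,6],
    [0,0,3.5],
    [0,0,0],
    [0,0,0],
    [0,0,0],
    [0,0,0.7],
    [0,0,0.7],
    [0,0,0],
    [0,0,0]
  ],
  "spin": [0,0,0,0,0,0,0,0,0,0]
}}

```text
t: 50.45
tcp_pos: [0.6428, 0.0404, 0.1283]
tool_rot: [0.0, 0.707, 0.707, 0.0]
wrist_force: [1.1, 0.4, -0.5]
opening: 0.286
grip_force: 59.5
```

{"name": "move_arm", "arguments": {
  "slide": [
    [0,0,0.7],
    [0,0,0],
    [0,0,0]
  ],
  "spin": [0,0,0]
}}

```text
t: 50.75
tcp_pos: [0.6429, 0.0404, 0.1281]
tool_rot: [0.0, 0.707, 0.707, 0.0]
wrist_force: [-0.8, -0.5, 2.2]
opening: 0.29
grip_force: 59.6
```

{"name": "move_arm", "arguments": {
  "slide": [
    [0,0,0.4],
    [0,0,0],
    [0,0,-5],
    [0,0,-13],
    [18,1,0],
    [18,0.5,0],
    [18,0.5,0],
    [13.2,0.2,0],
    [0,0,0],
    [0,0,0]
  ],
  "spin": [0,0,0,0,0,0,0,0,0,0]
}}

```text
t: 51.75
tcp_pos: [0.6447, 0.1082, 0.1447]
tool_rot: [-0.0, 0.707, 0.708, -0.0]
wrist_force: [-0.3, 0.1, -1.1]
opening: 0.288
grip_force: 59.1
```

{"name": "move_arm", "arguments": {
  "slide": [
    [0,0,0],
    [0,0,0],
    [0,0,0],
    [0,0,0],
    [0,0,0]
  ],
  "spin": [0,0,0,0,0]
}}

```text
t: 52.25
tcp_pos: [0.645, 0.1073, 0.1452]
tool_rot: [0.0, 0.707, 0.707, 0.0]
wrist_force: [1.1, -0.4, -0.9]
opening: 0.288
grip_force: 59.1
```

```bash
python3 - <<'E'
from h import *
print(pose()[0]); go([.6450,.1076,.1283],0)
E
```

```text
[0.64500003 0.10732612 0.14517262]
yaw now -0.03 spin -0.000 slide x 0.3 y -0.0 z 16.9
```

{"name": "move_arm", "arguments": {
  "slide": [
    [0.2,0,6],
    [0,0,6],
    [0,0,3.5],
    [0,0,0],
    [0,0,0],
    [0,0,0],
    [0,0,0.7],
    [0,0,0.7],
    [0,0,0],
    [0,0,0]
  ],
  "spin": [0,0,0,0,0,0,0,0,0,0]
}}

```text
t: 53.25
tcp_pos: [0.645, 0.1078, 0.1283]
tool_rot: [0.0, 0.707, 0.707, 0.0]
wrist_force: [-0.8, 0.1, -0.3]
opening: 0.286
grip_force: 59.4
```

{"name": "move_arm", "arguments": {
  "slide": [
    [0,0,0.7],
    [0,0,0],
    [0,0,0]
  ],
  "spin": [0,0,0]
}}

```text
t: 53.55
tcp_pos: [0.6451, 0.1079, 0.1281]
tool_rot: [0.0, 0.707, 0.707, 0.0]
wrist_force: [-0.9, 0.3, 2.7]
opening: 0.285
grip_force: 59.5
```

{"name": "move_arm", "arguments": {
  "slide": [
    [0,0,0.4],
    [0,0,0]
  ],
  "spin": [0,0]
}}

```text
t: 53.75
tcp_pos: [0.6452, 0.1079, 0.128]
tool_rot: [0.0, 0.707, 0.707, 0.0]
wrist_force: [-2.2, 0.0, 5.8]
opening: 0.289
grip_force: 59.8
```

All three crosses are touched, with contact at the same height each time. I return the scriber to the stand.

{"name": "move_arm", "arguments": {
  "slide": [
    [0,0,-15],
    [0,0,-30],
    [0,0,-30],
    [40,-33,0],
    [40,-33,0],
    [40,-33,0],
    [40,-34,0],
    [40,-34,0],
    [40,-34,0],
    [0,0,0]
  ],
  "spin": [0,0,0,0,0,0,0,0,0,0]
}}

```text
t: 54.75
tcp_pos: [0.4487, 0.3415, 0.2024]
tool_rot: [-0.001, 0.705, 0.709, 0.0]
wrist_force: [0.2, -0.5, -1.3]
opening: 0.29
grip_force: 59.5
```

{"name": "move_arm", "arguments": {
  "slide": [
    [0,0,0],
    [0,0,0],
    [0,0,0],
    [0,0,0],
    [0,0,0],
    [0,0,0]
  ],
  "spin": [0,0,0,0,0,0]
}}

```text
t: 55.35
tcp_pos: [0.4528, 0.3373, 0.2021]
tool_rot: [-0.0, 0.707, 0.707, -0.0]
wrist_force: [0.4, -0.1, -1.3]
opening: 0.29
grip_force: 59.5
```

```bash
python3 - <<'E'
from h import *
print(pose()[0]); go([.4444,.3484,.1055],0)
im,d,k=shot('wrist','w8'); 
E
```

```text
[0.4527577  0.33734161 0.20207221]
yaw now -0.06 spin -0.001 slide x 11.1 y -8.4 z 96.6
```

{"name": "move_arm", "arguments": {
  "slide": [
    [6,-4,0],
    [5,-4,0],
    [0,0,0],
    [0,0,0],
    [0,0,0],
    [0,0,0],
    [0,0,0]
  ],
  "spin": [0,0,0,0,0,0,0]
}}

```text
t: 56.1
tcp_pos: [0.4444, 0.3488, 0.2021]
tool_rot: [0.0, 0.707, 0.707, 0.0]
wrist_force: [0.2, -0.4, -0.7]
opening: 0.289
grip_force: 59.5
```

```bash
python3 - <<'E'
from h import *
print(pose()[0]); go([.4444,.3484,.1055],0)
E
```

```text
[0.44440423 0.34875913 0.20212668]
yaw now -0.01 spin -0.000 slide x -0.4 y -0.0 z 96.6
```

{"name": "move_arm", "arguments": {
  "slide": [
    [0,0,15],
    [0,0,20],
    [0,0,20],
    [0,0,20],
    [0,0,12],
    [0,0,5],
    [0,0,0],
    [0,0,0],
    [0,0,0],
    [0,0,2]
  ],
  "spin": [0,0,0,0,0,0,0,0,0,0]
}}

```text
t: 57.1
tcp_pos: [0.4452, 0.3493, 0.1095]
tool_rot: [0.0, 0.707, 0.707, 0.001]
wrist_force: [-0.7, 0.5, -1.0]
opening: 0.288
grip_force: 59.5
```

{"name": "move_arm", "arguments": {
  "slide": [
    [0,0,1.5],
    [0,0,0.7],
    [0,0,0],
    [0,0,0]
  ],
  "spin": [0,0,0,0]
}}

```text
t: 57.5
tcp_pos: [0.4443, 0.3488, 0.1059]
tool_rot: [-0.0, 0.707, 0.707, -0.0]
wrist_force: [0.1, 0.5, -1.1]
opening: 0.287
grip_force: 59.5
```

{"name": "move_arm", "arguments": {
  "slide": [
    [0,0,0.6],
    [0,0,0],
    [0,0,0]
  ],
  "spin": [0,0,0]
}}

```text
t: 57.8
tcp_pos: [0.4444, 0.3488, 0.1054]
tool_rot: [0.0, 0.707, 0.707, 0.0]
wrist_force: [1.0, 0.1, -1.5]
opening: 0.292
grip_force: 59.5
```

{"name": "move_arm", "arguments": {
  "slide": [
    [0,0,0.4],
    [0,0,0],
    [0,0,0]
  ],
  "spin": [0,0,0]
}}

```text
t: 58.1
tcp_pos: [0.4444, 0.3489, 0.1053]
tool_rot: [0.0, 0.707, 0.707, 0.0]
wrist_force: [-0.3, -1.3, 3.3]
opening: 0.291
grip_force: 59.5
```

{"name": "move_arm", "arguments": {
  "slide": [
    [0,0,0],
    [0,0,0],
    [0,0,0],
    [0,0,0],
    [0,0,0],
    [0,0,0],
    [0,0,0],
    [0,0,0]
  ],
  "spin": [0,0,0,0,0,0,0,0],
  "jaw": 1
}}

```text
t: 58.9
tcp_pos: [0.4444, 0.3488, 0.1049]
tool_rot: [0.0, 0.707, 0.707, 0.0]
wrist_force: [-0.7, 0.7, -0.1]
opening: 0.999
grip_force: 0.0
```

{"name": "move_arm", "arguments": {
  "slide": [
    [0,0,-10],
    [0,0,-20],
    [0,0,-40],
    [0,0,-40],
    [0,0,-40],
    [-40,15,0],
    [-40,15,0],
    [-40,15,0],
    [-40,15,0],
    [-40,15,0]
  ],
  "spin": [0,0,0,0,0,0,0,0,0,0]
}}

```text
t: 59.9
tcp_pos: [0.5198, 0.1473, 0.2561]
tool_rot: [0.0, 0.707, 0.707, 0.001]
wrist_force: [0.6, 0.2, -0.4]
opening: 1.005
grip_force: 0.0
```

{"name": "move_arm", "arguments": {
  "slide": [
    [-40,15,0],
    [-40,15,0],
    [-40,15,0],
    [-40,15,0],
    [0,0,0],
    [0,0,0],
    [0,0,0],
    [0,0,0],
    [0,0,0]
  ],
  "spin": [0,0,0,0,0,0,0,0,0]
}}

```text
t: 60.8
tcp_pos: [0.5791, -0.01, 0.2551]
tool_rot: [0.0, 0.706, 0.708, 0.0]
wrist_force: [0.0, 0.0, -0.2]
opening: 1.001
grip_force: 0.0
```

```bash
python3 - <<'E'
from h import *
print(pose()[0]); a,d,k=shot('wrist','w9'); b,_,_=shot('side','s9')
cv2.imwrite('pics/fin.png',np.hstack([a[:300,:560],cv2.resize(b[90:290,180:360],(240,300))])[:,:,::-1])
E
```

```text
[ 0.57906233 -0.00999598  0.25509397]
```

View pics/fin.png

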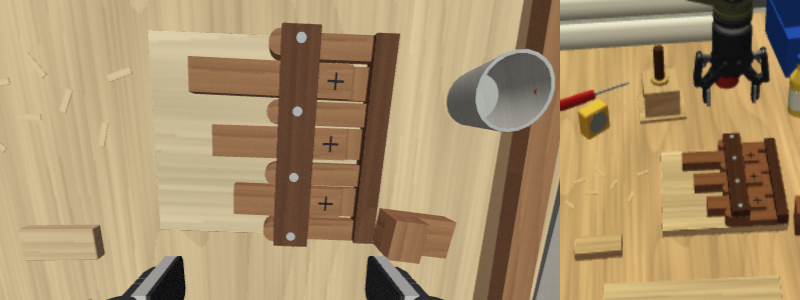

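The battens are still in, with crosses at (336,81), (331,144) and (326,203). The scriber hangs upright in the stand. Last, I check the mark positions along the jig, the handle position and the bottle.

```bash
python3 - <<'E'
from h import *
im,d,k=load('w9'); marks(im,k,[(326,203),(331,144),(336,81)])
im,d,k=shot('scene','sc9'); C=cloud(d,k)
s=(C[...,2]>.15)&(C[...,2]<.168)&(abs(C[...,0]-.445)<.05)&(abs(C[...,1]-.348)<.05); print('handle top',C[s].mean(0),C[s].max(0))
h=cv2.cvtColor(im,cv2.COLOR_RGB2HSV); s=((h[...,0]<8)|(h[...,0]>172))&(h[...,1]>180)&(C[...,1]>.3)&(C[...,0]>.5); print('flask',s.sum(),C[s].min(0),C[s].max(0))
E
```

```text
[325. 205.] 20 [ 0.6398 -0.0328  0.04  ] jig [ 61.8 -71.4]
[330.5 144.5] 24 [0.6429 0.0394 0.04  ] jig [62.3  0.8]
[335.5  80.5] 28 [0.645  0.1081 0.04  ] jig [61.9 69.6]
handle top [0.45150578 0.34914576 0.15840464] [0.46299389 0.36101494 0.16407879]
flask 1396 [0.62897627 0.3687866  0.00722278] [1.4827304  0.46503338 0.7950522 ]
```

```bash
python3 -c "
from rig import bot
print(bot.hand_in())"
```

```text
the job is handed in; nothing more can be done
None
```

All three battens are in their own lanes against the stop, their crosses were touched from shortest to longest, the scriber hangs upright in its stand, the red bottle was left untouched, and the job was handed in after about 61 s.

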